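Load the dispenser's catch tray and hold its portion slide at the mark

ROBOT

A 6-joint arm with a two-finger parallel gripper is mounted at the origin on a cart in front of the work surface, level with it; the furniture and walls round the work are solid. World frame = base frame: x ahead of the robot, y to its left, z up, the work surface at z = 0. Lengths are in m, angles in degrees, forces in N, time in s.
With the tool pointing down it reaches from about 0.35 to 0.875 m from the base axis. Payload 4.2 kg.
Tool frame: the origin (TCP) lies midway between the tips of the shut fingers; the grasp point (between the pads) lies 19 mm behind it (r.pinch_z is the distance from the TCP to the grasp point, in m); z points along the fingers, y is the direction in which the jaws open and shut (so a half turn about z gives the same grasp; the last joint's range is limited). The gripper opens to 87 mm and grips with 3 to 60 N. Pads are 19 mm wide; open, the fingers measure 117 mm over their backs; the gripper's body (75 mm by 190 mm) begins 51 mm behind the grasp point.
Start: joints at [82.941, 22.042, 0.453, 0, -68.411, -14.817], TCP at [0.233, 0.58, 0.223] pointing down, gripper open.
Joint ranges: [-179.83, 179.83], [-69.29, 118.12], [-61.27, 80.66], [-181.25, 117.63], [-171.15, -9.14], [-177.46, 177.46]. Speed limits (degrees/s): [159.86, 159.86, 180, 180, 180, 180].

INTERFACE

Orientations are given as a 3x3 rotation matrix whose columns are the frame's x, y, z axes.
In Python, from station import r, optics, workorder gives the robot as it stands.
- The arm moves only by the tool carry_out, never from a script. Its argument "commands" is a list of rows, each a list of 3 entries, a list of its own where there are three numbers: the shift along the tool's x, y, z in m, then the turn, a rotation vector about the tool's x, y, z in degrees, then the finger opening in m, from 0 to 0.087. In form: [[[tx, ty, tz], [ax, ay, az], grip], ...]. A call has 1 to 12 rows; each row shifts and turns the pose as measured when the row begins, along the tool's axes as they then stand; what a row does not reach is not made up. A row lasts 1/12 s, in which the tool goes at most 41.7 mm and 7.16 degrees, less where a joint would pass 70% of its speed; a pose out of reach is approached as far as the arm can. A call with a gripper value outside its range is refused whole. The fingers move at their own pace and stop on an object; the grip force is fixed at half the most. Time passes only in rows, so rows that do not move let the fingers close. It gives the time, the measured TCP pose, the force and the opening at its end, in the units of the state.
- r.sense(): the state, without advancing time (a new reading comes with each control period).
- optics.capture(name): name is "scene" or "top" or "wrist"; returns a dict with "img" (480x640x3 uint8, red, green, blue), "mtx" (3x3 intrinsics, pixels), "D" ([k1, k2, p1, p2, k3] as OpenCV has them; the pictures are not rectified), "extrinsics" (4x4, takes a point from camera to world coordinates). Camera axes: x right, y down, z forward; pixel columns grow to the right and rows downward; lengths in m; the calibration is good to about 2 mm. A picture is of the moment at which its call begins. There is no depth.
- workorder.finish_job(): hands the job in, once; it reports no verdict.
The state is a dict: "time_s": time; "joints": joint angles; "joint_velocities": joint speeds; "effort": joint torques, N m; "tcp_pos": TCP position; "ee_rot": TCP orientation; "wrist_force": force on the tool from outside, world axes, zero at the start; "moment": the same for the moment, N m; "gripper_width": opening from 0.0 (shut) to 1.0 (fully open).
Only numpy, scipy, OpenCV 4.12 (cv2) and the standard library are available. Lean on these libraries where they do the work, as an engineer would, in place of code of your own. Each camera call takes 0.05 s, during which the arm holds its last target.

TASK

Get the coffee dispenser ready to pour a portion: stand the small straight-sided steel cup upright in the dispenser's open catch tray, let go of it, and push the tray fully shut. Only then pull the spring-loaded knob on the deck out until it stands over the mark strip, and keep it there: the program finishes while still holding the knob at the mark. Do not tip the cup over, and leave the other things on the worktop where they are.

Things in the scene. Friction and masses are not known exactly. Their poses are not given: they have to be found in the camera images.
- dispenser: The coffee dispenser, a low white and steel housing fixed to the worktop, standing turned so that its front looks to the robot's left: 200 mm deep (its x), 160 mm wide (its y). Origin under its middle, on the worktop; its +x points from front to back, z up; its front edge is at x = -100 mm. The front half of its top is a flat deck 74 mm above the worktop; on the rear half (x > 15 mm) stands a hopper up to 149 mm above the worktop.
- tray (a joint): How far the catch tray is slid out of the dispenser's front, m: 0 = fully shut, at most 0.125; it starts about 0.115 open. It moves along the dispenser's x, opening to -x. It stays where it is left (about 1.5 N of friction); pushing its front towards the dispenser's +x shuts it, until it meets its stop.
- tray_floor (a point): Centre of the tray's inner floor, 8 mm above the worktop; axes as the dispenser's. The inside is 148 mm long (x: -70 to +78 mm) and 120 mm wide (y: +-60 mm), its side walls reach 24 mm above the floor, its front panel 54 mm above the floor. With the tray out, only the part of the floor in front of the housing (dispenser x below -100 mm) lies open from above; the gap under the deck is 64 mm above the worktop, so the upright cup passes beneath.
- tray_front (a point): Middle of the outer face of the tray's front panel, 33 mm above the worktop; the panel is 156 mm wide, from 4 to 62 mm above the worktop. A finger lip 70 mm wide sticks out 8 mm further to the front, 48 to 56 mm above the worktop.
- pull (a joint): How far the portion slide is drawn out, m: 0 = home, at most 0.055. It moves along the dispenser's x, out to -x. A spring draws it home: 2 N at home, rising 1.2 N per 10 mm (about 7 N at 40 mm); let go, it runs back.
- knob (a point): Point on the axis of the slide's upright round knob: 110 mm above the worktop. The knob is 16 mm in diameter, a plain post from 77 to 129 mm above the worktop, with an 8 mm rod running back from it to the hopper at 79 to 87 mm. Its axis lies on the dispenser's centre line (y = 0), 50 mm or more in front of the hopper.
- mark_line (a point): Middle of the mark: a straight 4 mm wide strip lying across the deck from side to side, clipped on at both edges, under the path of the knob; 2 mm proud of the deck. Axes as the dispenser's: its x points back to the hopper. The clip's place along the deck differs from day to day (22 to 42 mm in front of the knob's home). The knob is at the mark when its axis stands over the strip.
- cup_center (a point): Centre (half-way up) of the small open steel cup without a handle, 50 mm in diameter, 52 mm high, 3 mm walls, straight sides, about 0.12 kg; it stands on the worktop to the left of the dispenser, among a small bowl and an egg timer.
- bowl: small round bowl, 53 mm wide, 26 mm high (bystander)
- timer: egg timer, round, 61 mm wide, 64 mm high (bystander)
- scoop: long-handled coffee scoop, 148 mm long (bystander)
- mug: mug with handle, 83 mm wide, 86 mm high (bystander)
- jar_a: spice jar, 41 mm wide, 105 mm high (bystander)
- jar_b: second spice jar, same size (bystander)
- canister: ribbed canister with lid, 102 mm wide, 150 mm high (bystander). It stands at the back under the wall cabinets, which begin 0.59 m ahead of the robot base, their lower edge 0.49 m above the worktop: keep the wrist close in when swinging across
- glass: drinking glass, 81 mm wide, 92 mm high, at the back (bystander)
- cup: The same cup; origin at the centre of its underside.
Not all that is in view belongs to the job. Several things look just like the cup: the one meant starts nearest to the robot's base.

How it is judged (in metres and radians):
On the way, in this order (a step that is already met when the one before it is completed fails the run):
1. the cup stands upright in the open tray, let go (x of cup_center in the frame of tray_floor between -0.062 and 0.062 m and y of cup_center in the frame of tray_floor between -0.052 and 0.052 m and z of cup_center in the frame of tray_floor below 0.036 m and angle between cup_center's own z axis and vertical below 0.2 rad and value of joint tray above 0.05 m and contact force between the fingers and cup below 0.1 N), for 0.2 s.
2. the tray is shut with the cup upright in it (x of cup_center in the frame of tray_floor between -0.062 and 0.062 m and y of cup_center in the frame of tray_floor between -0.052 and 0.052 m and z of cup_center in the frame of tray_floor below 0.036 m and angle between cup_center's own z axis and vertical below 0.2 rad and value of joint tray below 0.006 m), for 0.2 s.
3. the knob is held over the mark (x of knob in the frame of mark_line between -0.005 and 0.005 m and contact force between the fingers and pull above 1.5 N), for 0.5 s.
At the end, for the whole second after the job is handed in: The cup stands upright (within 0.2 rad) in the tray, the tray is shut to within 6 mm, and the fingers hold the portion slide still (contact force over 1.5 N, speed under 10 mm/s) with the knob's axis within 5 mm of the middle of the mark strip, through the last second (all of step 2 and all of step 3 and velocity of joint pull between -0.01 and 0.01 m/s); the arm keeps its last pose, push and grip.
It fails at once if the portion slide is drawn (over 12 mm) while the tray is still open (over 15 mm) (value of joint pull above 0.012 m and value of joint tray above 0.015 m).
It fails at once if the cup is tipped over (angle between cup_center's own z axis and vertical above 0.7 rad).
It fails at once if another thing on the worktop is moved by more than 30 mm (distance of any of bowl, timer, scoop, mug, jar_a, jar_b, canister, glass from where it was at the start of the episode above 0.03 m).
It also fails if it takes over 64 s, if anything falls off the work surface, if the arm or the gripper's body presses on something with over 40 N, if the wrist force passes 120 N, or if a joint passes its speed limit or range.

## Working session

There is one attempt and no reset: what is moved stays moved. The work goes in short steps, Python scripts to look and compute and a tool call to move; the robot and the scene stay as the last step left them, time stands still between calls to the robot, and variables do not carry over. Pictures are saved under pics/ and viewed, and the job is handed in when it is done.

Besides the shell and the picture viewer there is one more tool, called after "Request:" by a JSON object that holds its "fn" and its "kwargs", one argument or row to a line. carry_out: Moves the arm, as the interface text tells. Its arguments: {"type":"object","properties":{"commands":{"type":"array","items":{"type":"array"}}},"required":["commands"]}

```bash
mkdir -p pics; ls; python3 - <<'E'
from station import r, optics, workorder
import cv2,numpy as np
for n in ["scene","top","wrist"]:
    c=optics.capture(n); cv2.imwrite(f"pics/{n}0.png",c["img"][:,:,::-1])
    print(n,c["mtx"].tolist(),c["D"],np.round(c["extrinsics"],4).tolist())
print(r.sense(), r.pinch_z)
E
```

```text
pics
scene [[548.2843926490428, 0.0, 312.3652861538469], [0.0, 548.2843926490428, 234.2500835632843], [0.0, 0.0, 1.0]] [-0.08746568  0.          0.          0.          0.        ] [[0.8936, -0.3511, 0.2797, 0.178], [-0.4489, -0.6973, 0.5588, -0.6833], [-0.0011, -0.6249, -0.7807, 1.1171], [0.0, 0.0, 0.0, 1.0]]
top [[441.36829074923276, 0.0, 321.8135700831154], [0.0, 441.36829074923276, 236.95417576007935], [0.0, 0.0, 1.0]] [-0.02383513  0.          0.          0.          0.        ] [[0.013, -0.9828, 0.1845, 0.3146], [-0.9996, -0.0172, -0.0215, 0.0638], [0.0243, -0.1841, -0.9826, 1.352], [0.0, 0.0, 0.0, 1.0]]
wrist [[366.3446976049827, 0.0, 318.45732920739493], [0.0, 366.3446976049827, 245.16921212880402], [0.0, 0.0, 1.0]] [-0.02868334  0.          0.          0.          0.        ] [[-0.3721, -0.8943, -0.2485, 0.2999], [-0.9282, 0.359, 0.0981, 0.5529], [0.0015, 0.2672, -0.9636, 0.3839], [0.0, 0.0, 0.0, 1.0]]
{'time_s': 0.15, 'joints': array([ 8.29432193e+01,  2.20801564e+01,  3.99110136e-01, -1.97210146e-02,
       -6.84112094e+01, -1.48158060e+01]), 'joint_velocities': array([-0.00985529, -0.16659694,  0.17467533,  0.04318939,  0.01854325,
        0.09301079]), 'effort': array([ 1.03079183e-04, -3.91051054e+01,  1.87587422e+01,  4.22236696e+00,
        1.23939090e-02, -1.36048943e-04]), 'tcp_pos': array([0.23266996, 0.57960008, 0.22172737]), 'ee_rot': array([[ 9.27967346e-01, -3.72661158e-01, -5.15437294e-04],
       [-3.72661500e-01, -9.27966043e-01, -1.55862883e-03],
       [ 1.02532119e-04,  1.63844030e-03, -9.99998652e-01]]), 'wrist_force': array([-0.19210617,  0.12791269, -0.04747938]), 'moment': array([ 0.0015653 ,  0.02785061, -0.02523173]), 'gripper_width': 0.9981598493430371} 0.0187
```

View pics/top0.png

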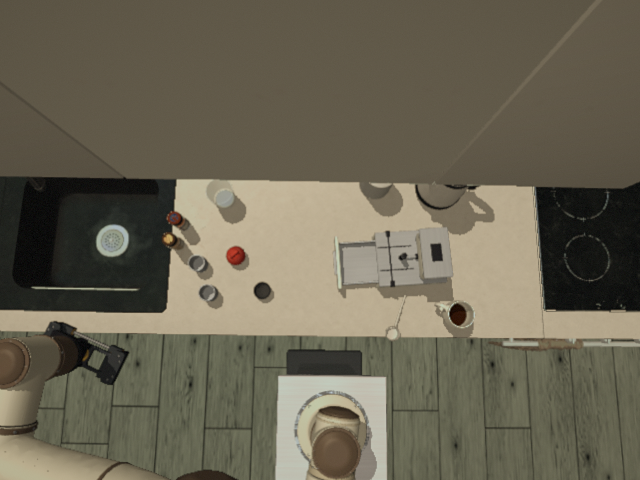

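View pics/scene0.png

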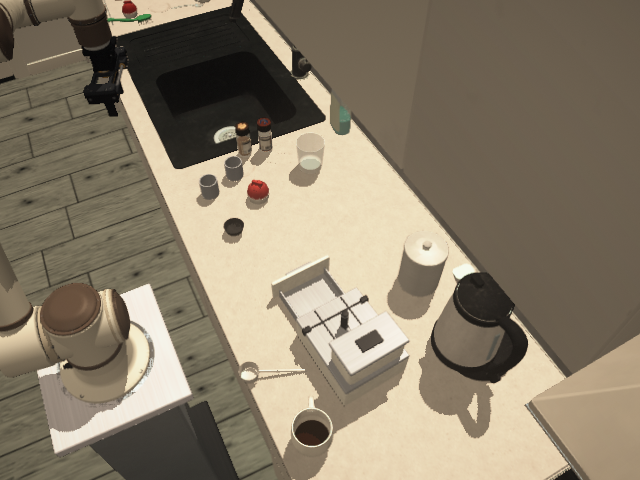

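View pics/wrist0.png

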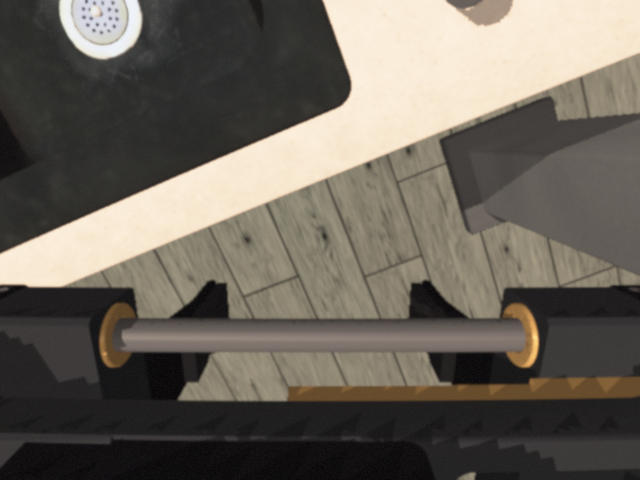

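Top view: two look-alike cups at about (198,264) and (208,293), the dark bowl at (262,290), the red timer at (236,255), and the dispenser at (400,258) with its tray to the left. I'll enlarge these.

```bash
cat > h.py <<'E'
from station import r, optics, workorder
import cv2,numpy as np
def ray(c,u,v,z):
    p=cv2.undistortPoints(np.array([[[u,v]]],float),c["mtx"],c["D"])[0,0]
    E=c["extrinsics"]; d=E[:3,:3]@np.array([p[0],p[1],1]); o=E[:3,3]
    return o+d*(z-o[2])/d[2]
def proj(c,P):
    E=np.linalg.inv(c["extrinsics"]); P=np.atleast_2d(np.array(P,float))
    rv,_=cv2.Rodrigues(E[:3,:3]); q,_=cv2.projectPoints(P,rv,E[:3,3],c["mtx"],c["D"]); return q[:,0]
def crop(img,x0,y0,x1,y1,s,name):
    a=cv2.resize(img[y0:y1,x0:x1,::-1],None,fx=s,fy=s,interpolation=cv2.INTER_CUBIC); cv2.imwrite("pics/"+name,a)
def pose():
    s=r.sense(); print("t",round(s["time_s"],2),"p",np.round(s["tcp_pos"],4),"R",np.round(s["ee_rot"],3).tolist(),"F",np.round(s["wrist_force"],1),"w",round(s["gripper_width"]*87,1),"J",np.round(s["joints"],1)); return s
E
python3 - <<'E'
from h import *
c=optics.capture("top"); 
crop(c["img"],150,200,290,320,5,"t_cups.png"); crop(c["img"],325,215,465,305,5.5,"t_disp.png")
c2=optics.capture("scene"); crop(c2["img"],180,120,300,250,4.5,"s_cups.png"); crop(c2["img"],260,245,420,405,3.7,"s_disp.png")
for u,v in [(198,264),(208,293),(262,290),(236,255)]: print(ray(c,u,v,.05).round(3))
E
```

```text
[0.471 0.4   0.05 ]
[0.387 0.366 0.05 ]
[0.398 0.209 0.05 ]
[0.5   0.289 0.05 ]
```

View pics/t_cups.png

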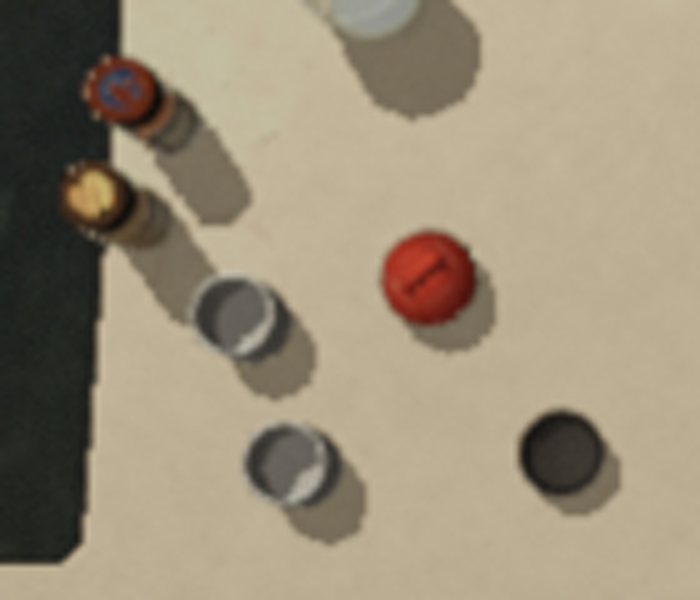

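View pics/t_disp.png

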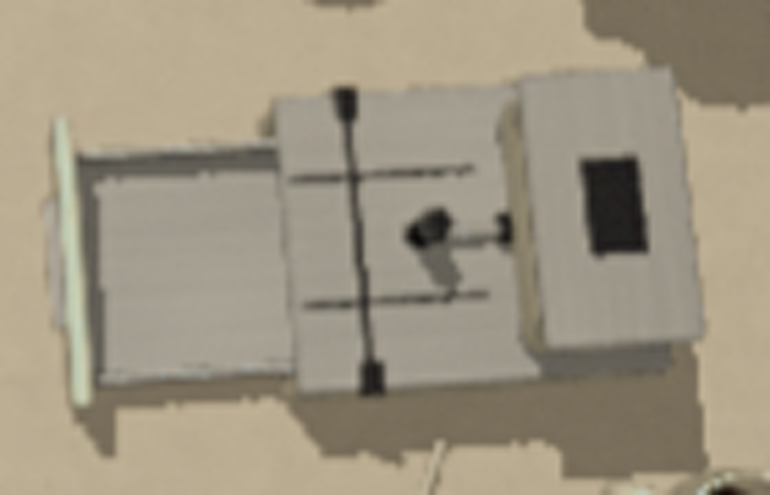

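View pics/s_cups.png

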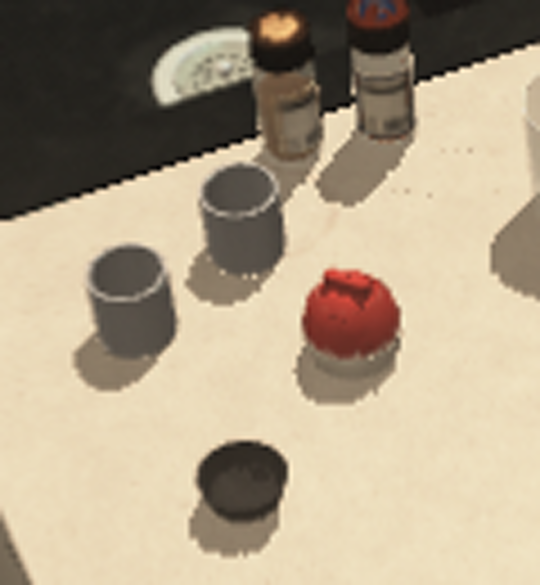

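View pics/s_disp.png

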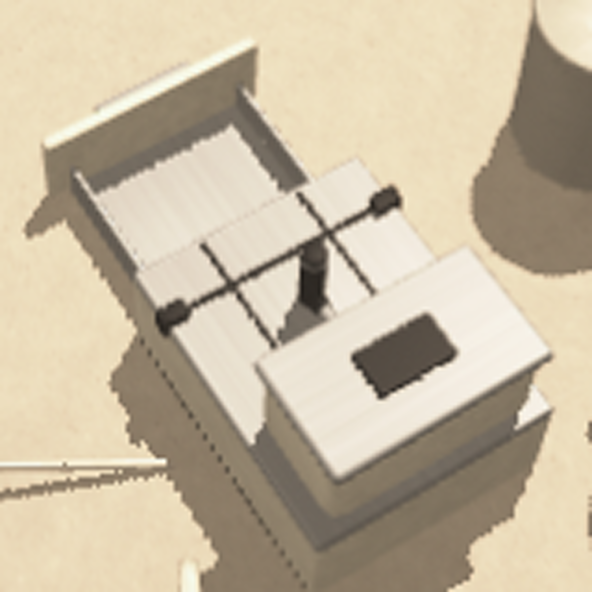

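The near cup, at (208,293), is about 0.53 m from the base. The other one, at (198,264), is about 0.62 m away. So the near one is the cup meant, and the crops confirm it is a straight-sided steel cup. Next I'll fit the poses from both views.

```bash
cat > fit.py <<'E'
from h import *
from scipy.optimize import least_squares
t=optics.capture("top"); s=optics.capture("scene")
T=lambda x,y:((x+.5)/5.5-.5+325,(y+.5)/5.5-.5+215)
S=lambda x,y:((x+.5)/3.7-.5+260,(y+.5)/3.7-.5+245)
for f,z in [(t,.052),(s,.052)]:
    pass
a=ray(t,(290.5)/5-.5+150,462.5/5-.5+200,.052); b=ray(s,128.5/4.5-.5+180,272.5/4.5-.5+120,.052)
print("cup rim",a.round(4),b.round(4))
obs=[(t,T(275,100),'f',.08,.074),(t,T(298,393),'f',-.08,.074),(s,S(358,160),'f',.08,.074),(s,S(137,272),'f',-.08,.074),
(t,T(428,220),'k',0,.129),(s,S(314,247),'k',0,.129),
(t,T(347,115),'m',None,.076),(t,T(370,370),'m',None,.076),(s,S(185,310),'m',None,.076),(s,S(375,205),'m',None,.076),
(t,T(55,120),'p',.078,.062),(t,T(77,403),'p',-.078,.062),(s,S(45,148),'p',-.078,.062),(s,S(252,42),'p',.078,.062)]
def res(p,full=False):
    x,y,yaw,kx,mx,px=p; c_,s_=np.cos(yaw),np.sin(yaw); out=[]
    for c,uv,k,ly,z in obs:
        w=ray(c,*uv,z)[:2]-[x,y]; L=np.array([c_*w[0]+s_*w[1],-s_*w[0]+c_*w[1]])
        lx={'f':-.1,'k':kx,'m':mx,'p':px}[k]
        out.append(L[0]-lx); out.append(0 if ly is None else L[1]-ly)
    return np.array(out)
q=least_squares(res,[.45,-.15,-np.pi/2,-.03,-.06,-.22],loss='soft_l1',f_scale=.003)
print(q.x.round(4),np.degrees(q.x[2])); print((res(q.x).reshape(-1,2)*1000).round(1).tolist())
E
python3 fit.py
```

```text
cup rim [0.3895 0.3664 0.052 ] [0.3913 0.3747 0.052 ]
[ 0.5006 -0.2252 -1.489  -0.0352 -0.0633 -0.2159] -85.31546818353928
[[1.1, -2.4], [-1.0, 0.1], [1.4, -1.3], [-1.5, 3.7], [0.3, -0.1], [-0.3, 1.8], [2.1, 0.0], [1.1, 0.0], [-0.9, 0.0], [-2.4, 0.0], [-1.4, -1.5], [-1.1, 1.5], [2.5, 0.7], [0.4, -1.8]]
```

Request:
{"fn": "carry_out", "kwargs": {
  "commands": [
    [[0.032,0.0195,0.0],[0,0,0],0.087],
    [[0.032,0.0195,0.0],[0,0,0],0.087],
    [[0.032,0.0195,0.0],[0,0,0],0.087],
    [[0.032,0.0195,0.0],[0,0,0],0.087],
    [[0.032,0.0195,0.0],[0,0,0],0.087],
    [[0.032,0.0195,0.0],[0,0,0],0.087],
    [[0.02,0.015,0],[0,0,0],0.087],
    [[0,0,0],[0,0,0],0.087]
  ]
}}

```text
time_s: 1.02
tcp_pos: [0.3844, 0.3722, 0.2209]
ee_rot: [[0.93, -0.366, 0.0], [-0.366, -0.93, -0.0], [0.0, 0.0, -1.0]]
wrist_force: [-1.0, 0.6, 0.5]
gripper_width: 1.004
```

```bash
python3 - <<'E'
from h import *
pose()
c=optics.capture("wrist"); cv2.imwrite("pics/w1.png",c["img"][:,:,::-1])
t=optics.capture("top"); print("jars",ray(t,124/5+150,92/5+200,.105),ray(t,95/5+150,192/5+200,.105))
E
```

```text
t 1.02 p [0.3844 0.3722 0.2209] R [[0.93, -0.366, 0.0], [-0.366, -0.93, -0.0], [0.0, 0.0, -1.0]] F [-1.   0.6  0.5] w 87.3 J [ 61.5  13.4 -12.3   0.  -64.3   7. ]
jars [0.59569803 0.46104802 0.105     ] [0.53686577 0.47322192 0.105     ]
```

View pics/w1.png

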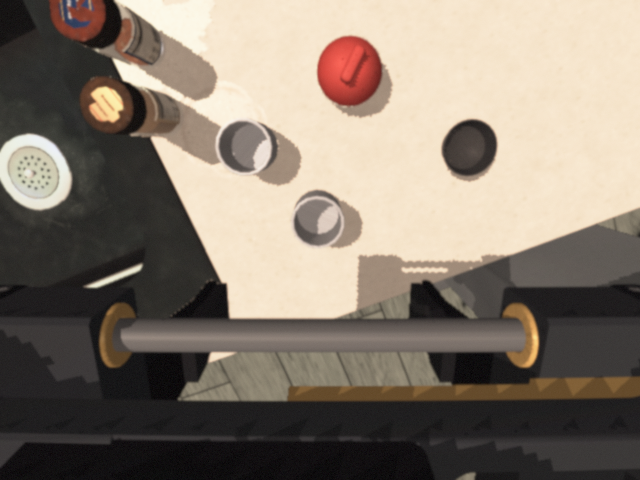

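Wrist view: near cup's rim is centred at about (318,221), the other cup at (246,147), jars at upper left.

```bash
python3 - <<'E'
from h import *
c=optics.capture("wrist"); crop(c["img"],270,170,370,260,6,"w1c.png")
print(ray(c,318,221,.052))
E
```

```text
[0.38712261 0.37446176 0.052     ]
```

View pics/w1c.png

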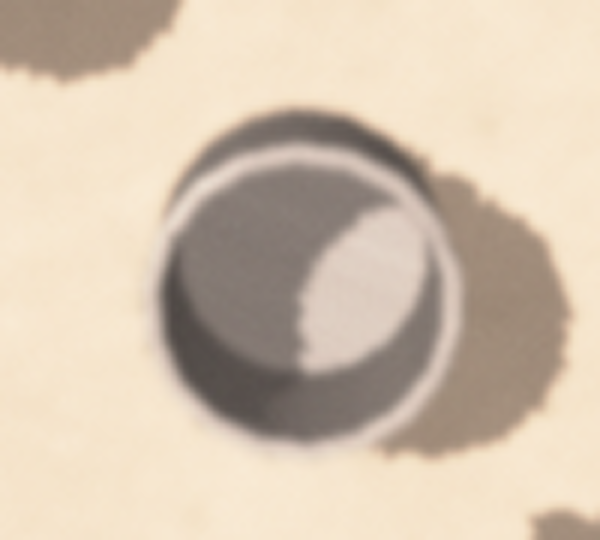

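Request:
{"fn": "carry_out", "kwargs": {
  "commands": [
    [[0.005,0,0.02],[0,0,0],0.08],
    [[0,0,0.035],[0,0,0],0.08],
    [[0,0,0.035],[0,0,0],0.08],
    [[0,0,0.035],[0,0,0],0.08],
    [[0,0,0.03],[0,0,0],0.08],
    [[0,0,0.02],[0,0,0],0.08],
    [[0,0,0.01],[0,0,0],0.08],
    [[0,0,0],[0,0,0],0.08]
  ]
}}

```text
time_s: 1.83
tcp_pos: [0.3863, 0.3893, 0.0319]
ee_rot: [[0.938, -0.348, 0.009], [-0.348, -0.938, 0.013], [0.004, -0.015, -1.0]]
wrist_force: [-0.2, 0.2, -0.4]
gripper_width: 0.919
```

```bash
python3 - <<'E'
from h import *
pose()
c=optics.capture("wrist"); cv2.imwrite("pics/w2.png",c["img"][:,:,::-1])
print(proj(c,[[.389,.371,.052]]))
E
```

```text
t 1.83 p [0.3863 0.3893 0.0319] R [[0.938, -0.348, 0.009], [-0.348, -0.938, 0.013], [0.004, -0.015, -1.0]] F [-0.2  0.2 -0.4] w 79.9 J [ 62.2  26.7 -24.2   0.2 -38.2   7.3]
[[356.55107183 300.19800886]]
```

View pics/w2.png

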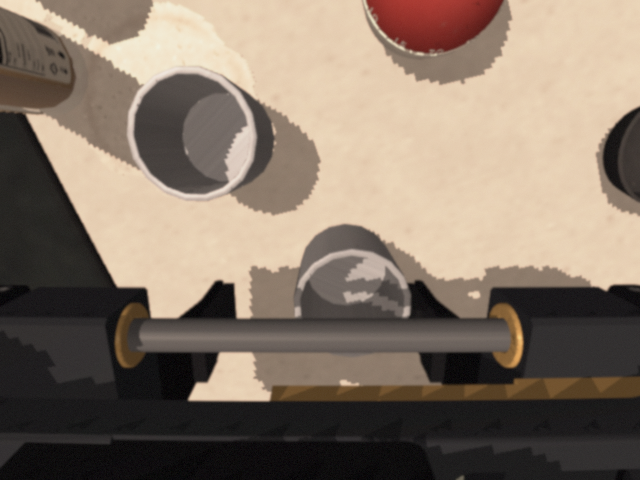

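The TCP drifted sideways while descending, so I'll centre it over the cup and level it before gripping.

Request:
{"fn": "carry_out", "kwargs": {
  "commands": [
    [[0.005,0.008,0],[-0.9,-0.2,0],0.08],
    [[0.004,0.007,0.003],[0,0,0],0.08],
    [[0,0,0.0],[0,0,0],0.08]
  ]
}}

```text
time_s: 2.13
tcp_pos: [0.3899, 0.3749, 0.0315]
ee_rot: [[0.939, -0.343, 0.002], [-0.343, -0.939, 0.002], [0.001, -0.003, -1.0]]
wrist_force: [-0.2, -0.8, -0.4]
gripper_width: 0.917
```

```bash
python3 - <<'E'
from h import *
pose()
c=optics.capture("wrist"); crop(c["img"],180,200,460,400,2.5,"w3.png")
pose()
E
```

```text
t 2.13 p [0.3899 0.3749 0.0315] R [[0.939, -0.343, 0.002], [-0.343, -0.939, 0.002], [0.001, -0.003, -1.0]] F [-0.2 -0.8 -0.4] w 79.8 J [ 61.1  26.4 -24.8   0.1 -38.6   8.8]
t 2.18 p [0.3905 0.3759 0.0321] R [[0.939, -0.343, 0.004], [-0.343, -0.939, 0.004], [0.002, -0.005, -1.0]] F [0.8 0.7 0.8] w 79.9 J [ 61.1  26.4 -24.7   0.1 -38.6   8.8]
```

View pics/w3.png

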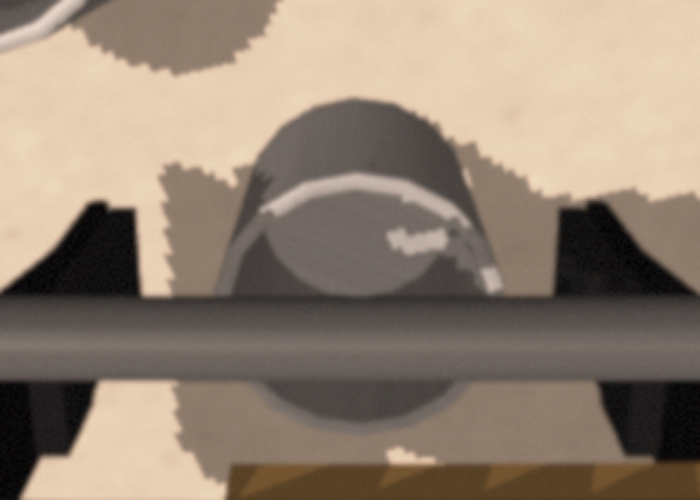

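Request:
{"fn": "carry_out", "kwargs": {
  "commands": [
    [[0,0.002,0.007],[0,0,0],0.08],
    [[0,0,0.006],[0,0,0],0.08],
    [[0,0.001,0],[-0.2,0,0],0.04],
    [[0,0.001,0],[0,0,0],0.04],
    [[0,0,0],[0,0,0],0.04],
    [[0,0,0],[0,0,0],0.04],
    [[0,0,0],[0,0,0],0.04],
    [[0,0,0],[0,0,0],0.04]
  ]
}}

```text
time_s: 2.85
tcp_pos: [0.3903, 0.3729, 0.0205]
ee_rot: [[0.939, -0.343, 0.006], [-0.344, -0.939, 0.005], [0.003, -0.007, -1.0]]
wrist_force: [0.2, -0.3, -1.2]
gripper_width: 0.561
```

```bash
python3 - <<'E'
from h import *
pose()
c=optics.capture("wrist"); crop(c["img"],180,200,460,400,2.5,"w4.png")
E
```

```text
t 2.85 p [0.3903 0.3729 0.0205] R [[0.939, -0.343, 0.006], [-0.344, -0.939, 0.005], [0.003, -0.007, -1.0]] F [ 0.2 -0.3 -1.2] w 48.8 J [ 61.   27.2 -25.7   0.2 -36.7   8.8]
```

View pics/w4.png

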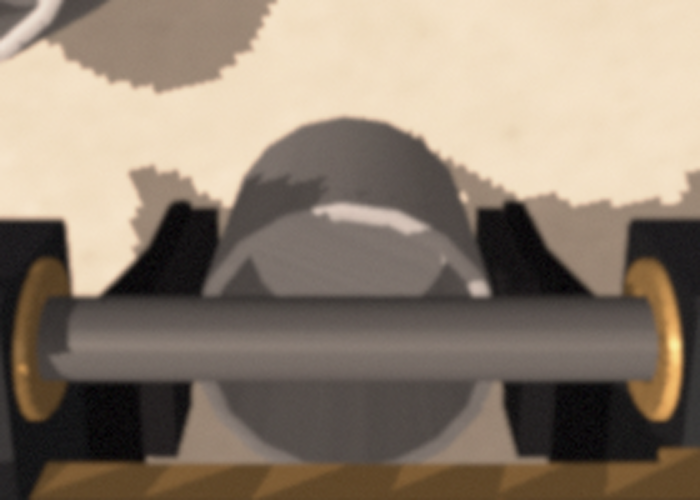

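The cup is gripped at an opening of 49 mm. Lifting it.

Request:
{"fn": "carry_out", "kwargs": {
  "commands": [
    [[0,0,-0.02],[0,0,0],0.04],
    [[0,0,-0.03],[0,0,0],0.04],
    [[0,0,-0.035],[0,0,0],0.04],
    [[0,0,-0.035],[0,0,0],0.04],
    [[0,0,-0.01],[0,0,0],0.04],
    [[0,0,0],[0,0,0],0.04]
  ]
}}

```text
time_s: 3.4
tcp_pos: [0.3881, 0.37, 0.1527]
ee_rot: [[0.939, -0.345, -0.0], [-0.345, -0.939, -0.003], [0.001, 0.003, -1.0]]
wrist_force: [-0.5, 0.2, -1.8]
gripper_width: 0.56
```

```bash
cat >> h.py <<'E'
def plan(tp,xang=None):
    # delta in tool axes to reach world position tp; and turn to reach vertical tool with x axis at xang (deg)
    from scipy.spatial.transform import Rotation as Ro
    s=r.sense(); R=s["ee_rot"]; d=R.T@(np.array(tp)-s["tcp_pos"]); print("shift tool",d.round(4))
    if xang is not None:
        a=np.radians(xang); x=np.array([np.cos(a),np.sin(a),0]); z=np.array([0,0,-1.]); G=np.column_stack([x,np.cross(z,x),z])
        print("turn tool",np.degrees(Ro.from_matrix(R.T@G).as_rotvec()).round(2))
DX=np.array([np.cos(np.radians(-85.315)),np.sin(np.radians(-85.315))]); DY=np.array([-DX[1],DX[0]]); DO=np.array([.5006,-.2252])
def disp(lx,ly,z): return np.r_[DO+lx*DX+ly*DY,z]
E
python3 - <<'E'
from h import *
pose(); print(disp(-.152,0,.16)); plan(disp(-.152,0,.16),-85.3)
c=optics.capture("wrist"); cv2.imwrite("pics/w5.png",c["img"][:,:,::-1])
E
```

```text
t 3.4 p [0.3881 0.37   0.1527] R [[0.939, -0.345, -0.0], [-0.345, -0.939, -0.003], [0.001, 0.003, -1.0]] F [-0.5  0.2 -1.8] w 48.7 J [ 61.   17.1 -17.8   0.1 -55.2   8.8]
[ 0.48818501 -0.07370786  0.16      ]
shift tool [ 0.2468  0.3821 -0.0061]
turn tool [ 0.1  -0.13 65.15]
```

View pics/w5.png

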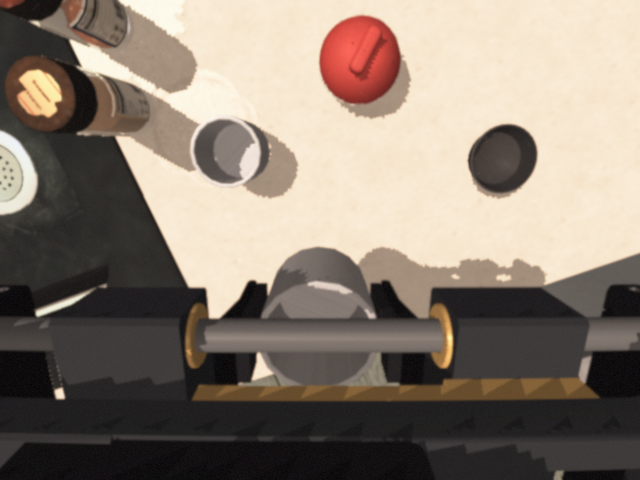

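Request:
{"fn": "carry_out", "kwargs": {
  "commands": [
    [[0.02,0.032,0],[0,0,0],0.04],
    [[0.02,0.032,0],[0,0,0],0.04],
    [[0.02,0.032,0],[0,0,0],0.04],
    [[0.02,0.032,0],[0,0,0],0.04],
    [[0.02,0.032,0],[0,0,0],0.04],
    [[0.02,0.032,0],[0,0,0],0.04],
    [[0.02,0.032,0],[0,0,0],0.04],
    [[0.02,0.032,0],[0,0,0],0.04],
    [[0.02,0.032,0],[0,0,0],0.04],
    [[0.02,0.032,0],[0,0,0],0.04],
    [[0.02,0.032,0],[0,0,0],0.04],
    [[0,0,0],[0,0,0],0.04]
  ]
}}

```text
time_s: 4.45
tcp_pos: [0.4662, -0.0553, 0.1351]
ee_rot: [[0.94, -0.339, -0.029], [-0.339, -0.941, -0.014], [-0.023, 0.024, -0.999]]
wrist_force: [0.8, 0.2, -1.5]
gripper_width: 0.562
```

Request:
{"fn": "carry_out", "kwargs": {
  "commands": [
    [[0,0,0],[0,0,7],0.04],
    [[0,0,0],[0,0,7],0.04],
    [[0,0,0],[0,0,7],0.04],
    [[0,0,0],[0,0,7],0.04],
    [[0,0,0],[0,0,7],0.04],
    [[0,0,0],[0,0,7],0.04],
    [[0,0,0],[0,0,7],0.04],
    [[0,0,0],[0,0,7],0.04],
    [[0,0,0],[0,0,0],0.04]
  ]
}}

```text
time_s: 5.2
tcp_pos: [0.4546, -0.06, 0.1185]
ee_rot: [[0.221, -0.973, -0.062], [-0.975, -0.221, -0.017], [0.003, 0.064, -0.998]]
wrist_force: [0.6, 0.5, -1.3]
gripper_width: 0.559
```

```bash
python3 - <<'E'
from h import *
pose(); plan(disp(-.152,0,.10),-85.3)
c=optics.capture("wrist"); cv2.imwrite("pics/w6.png",c["img"][:,:,::-1])
c=optics.capture("scene"); crop(c["img"],180,120,440,400,2,"s6.png")
E
```

```text
t 5.2 p [ 0.4546 -0.06    0.1185] R [[0.221, -0.973, -0.062], [-0.975, -0.221, -0.017], [0.003, 0.064, -0.998]] F [ 0.6  0.5 -1.3] w 48.7 J [ 13.   14.1 -28.4   0.2 -51.2  -0.3]
shift tool [ 0.0208 -0.0309  0.0166]
turn tool [ 3.66 -0.42  8.08]
```

View pics/w6.png

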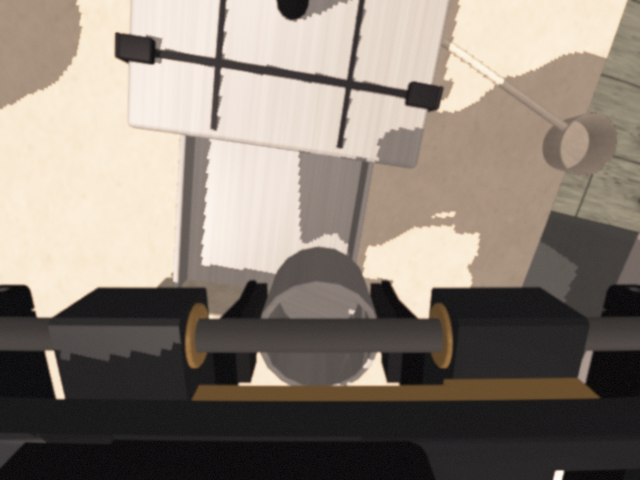

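View pics/s6.png

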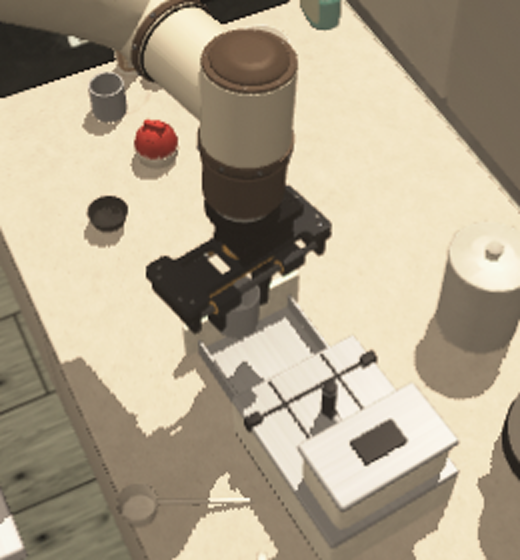

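Request:
{"fn": "carry_out", "kwargs": {
  "commands": [
    [[0.007,-0.011,-0.002],[3,0,4],0.04],
    [[0.007,-0.01,-0.002],[2,0,4],0.04],
    [[0.007,-0.01,-0.002],[0,0,0],0.04],
    [[0,0,-0.001],[0,0,0],0.04]
  ]
}}

```text
time_s: 5.63
tcp_pos: [0.4883, -0.0755, 0.1228]
ee_rot: [[0.096, -0.995, 0.023], [-0.995, -0.096, -0.002], [0.005, -0.023, -1.0]]
wrist_force: [0.4, -0.4, -1.0]
gripper_width: 0.56
```

```bash
python3 - <<'E'
from h import *
pose(); plan(disp(-.152,0,.10),-85.3)
E
```

```text
t 5.63 p [ 0.4883 -0.0755  0.1228] R [[0.096, -0.995, 0.023], [-0.995, -0.096, -0.002], [0.005, -0.023, -1.0]] F [ 0.4 -0.4 -1. ] w 48.8 J [ 10.3  14.6 -26.8   0.5 -47.3  -5.2]
shift tool [-0.0019  0.0005  0.0228]
turn tool [-1.31 -0.26  0.79]
```

Request:
{"fn": "carry_out", "kwargs": {
  "commands": [
    [[-0.002,0,0.015],[-1.3,0,0.7],0.04],
    [[0,0,0.02],[0,0,0],0.04],
    [[0,0,0.015],[0,0,0],0.04],
    [[0,0,0],[0,0,0],0.04]
  ]
}}

```text
time_s: 5.97
tcp_pos: [0.4882, -0.0733, 0.0713]
ee_rot: [[0.091, -0.996, 0.001], [-0.996, -0.091, -0.004], [0.004, -0.0, -1.0]]
wrist_force: [0.1, -0.5, -1.6]
gripper_width: 0.559
```

```bash
python3 - <<'E'
from h import *
pose(); plan(disp(-.152,0,.0305),-85.3)
c=optics.capture("wrist"); cv2.imwrite("pics/w7.png",c["img"][:,:,::-1])
c=optics.capture("scene"); crop(c["img"],240,220,440,380,3.5,"s7.png")
c=optics.capture("top"); crop(c["img"],310,210,460,320,4.5,"t7.png")
E
```

```text
t 5.97 p [ 0.4882 -0.0733  0.0713] R [[0.091, -0.996, 0.001], [-0.996, -0.091, -0.004], [0.004, -0.0, -1.0]] F [ 0.1 -0.5 -1.6] w 48.6 J [ 10.5  19.3 -29.3   0.3 -41.4  -5.5]
shift tool [0.0003 0.     0.0408]
turn tool [-0.03 -0.23  0.51]
```

View pics/w7.png

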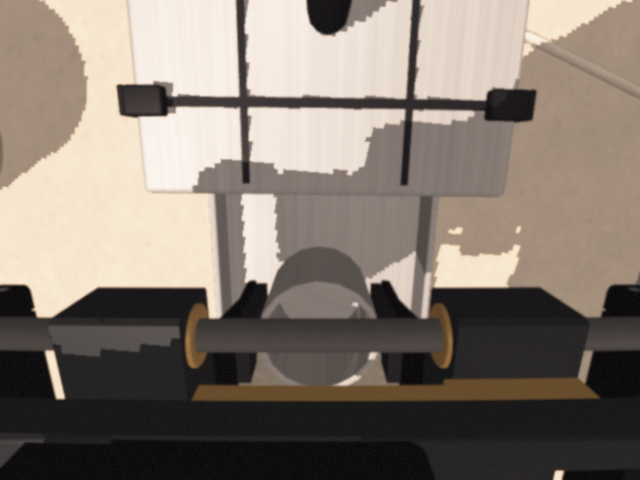

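View pics/s7.png

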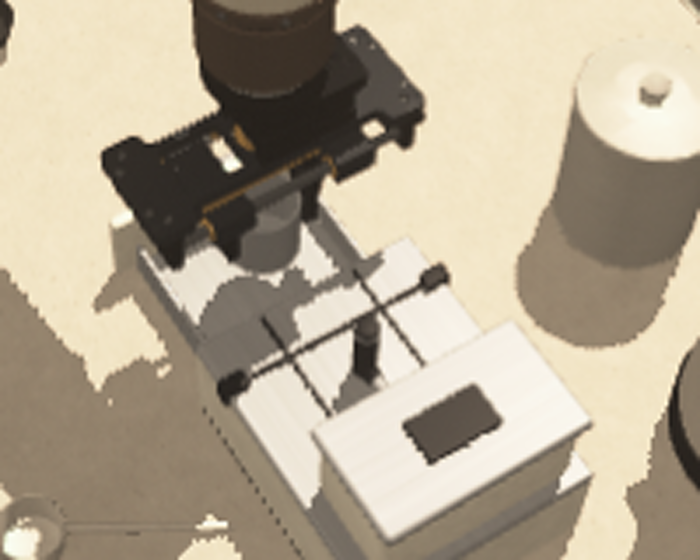

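Request:
{"fn": "carry_out", "kwargs": {
  "commands": [
    [[0,0,0.015],[0,0,0.5],0.04],
    [[0,0,0.015],[0,0,0],0.04],
    [[0,0,0.008],[0,0,0],0.04],
    [[0,0,0],[0,0,0],0.04]
  ]
}}

```text
time_s: 6.45
tcp_pos: [0.4951, -0.0725, 0.0405]
ee_rot: [[0.086, -0.996, 0.019], [-0.996, -0.086, -0.003], [0.004, -0.019, -1.0]]
wrist_force: [1.2, 0.3, -1.0]
gripper_width: 0.562
```

```bash
python3 - <<'E'
from h import *
pose(); plan(disp(-.152,0,.0285),-85.3)
E
```

```text
t 6.45 p [ 0.4951 -0.0725  0.0405] R [[0.086, -0.996, 0.019], [-0.996, -0.086, -0.003], [0.004, -0.019, -1.0]] F [ 1.2  0.3 -1. ] w 48.9 J [ 10.5  22.2 -30.9   0.6 -35.8  -6.1]
shift tool [0.0006 0.0072 0.0119]
turn tool [-1.06 -0.24  0.24]
```

Request:
{"fn": "carry_out", "kwargs": {
  "commands": [
    [[0,0.007,0.004],[-1,0,0],0.04],
    [[0,0.001,0.005],[0,0,0],0.04],
    [[0,0,0.001],[0,0,0],0.04]
  ]
}}

```text
time_s: 6.7
tcp_pos: [0.4882, -0.073, 0.032]
ee_rot: [[0.087, -0.996, 0.004], [-0.996, -0.087, -0.004], [0.004, -0.004, -1.0]]
wrist_force: [0.1, -0.2, -0.8]
gripper_width: 0.56
```

```bash
python3 - <<'E'
from h import *
pose(); plan(disp(-.152,0,.0285),-85.3)
E
```

```text
t 6.7 p [ 0.4882 -0.073   0.032 ] R [[0.087, -0.996, 0.004], [-0.996, -0.087, -0.004], [0.004, -0.004, -1.0]] F [ 0.1 -0.2 -0.8] w 48.7 J [ 10.6  22.9 -31.6   0.5 -35.3  -5.9]
shift tool [0.0007 0.0001 0.0035]
turn tool [-0.21 -0.24  0.32]
```

Request:
{"fn": "carry_out", "kwargs": {
  "commands": [
    [[0,0,0.003],[-0.2,0,0],0.04],
    [[0,0,0.0015],[0,0,0],0.04],
    [[0,0,0],[0,0,0],0.04]
  ]
}}

```text
time_s: 6.95
tcp_pos: [0.4888, -0.073, 0.0288]
ee_rot: [[0.088, -0.996, 0.002], [-0.996, -0.088, -0.004], [0.005, -0.002, -1.0]]
wrist_force: [0.7, -0.1, -0.6]
gripper_width: 0.561
```

```bash
python3 - <<'E'
from h import *
pose(); plan(disp(-.152,0,.0285),-85.3)
E
```

```text
t 6.95 p [ 0.4888 -0.073   0.0288] R [[0.088, -0.996, 0.002], [-0.996, -0.088, -0.004], [0.005, -0.002, -1.0]] F [ 0.7 -0.1 -0.6] w 48.8 J [ 10.5  23.3 -31.6   0.5 -35.   -5.9]
shift tool [0.0006 0.0007 0.0003]
turn tool [-0.09 -0.26  0.37]
```

Request:
{"fn": "carry_out", "kwargs": {
  "commands": [
    [[0,0,0.0015],[0,0,0],0.04],
    [[0,0,0],[0,0,0],0.06],
    [[0,0,0],[0,0,0],0.068],
    [[0,0,0],[0,0,0],0.068],
    [[0,0,0],[0,0,0],0.068],
    [[0,0,0],[0,0,0],0.068]
  ]
}}

```text
time_s: 7.45
tcp_pos: [0.4908, -0.073, 0.0295]
ee_rot: [[0.09, -0.996, 0.006], [-0.996, -0.09, -0.005], [0.005, -0.006, -1.0]]
wrist_force: [-1.1, 0.3, -0.3]
gripper_width: 0.763
```

```bash
python3 - <<'E'
from h import *
pose(); plan(disp(-.152,0,.0285),-85.3)
c=optics.capture("wrist"); crop(c["img"],180,180,460,400,2.5,"w8.png")
E
```

```text
t 7.45 p [ 0.4908 -0.073   0.0295] R [[0.09, -0.996, 0.006], [-0.996, -0.09, -0.005], [0.005, -0.006, -1.0]] F [-1.1  0.3 -0.3] w 66.4 J [ 10.5  23.2 -31.5   0.6 -34.9  -5.9]
shift tool [0.0004 0.0027 0.001 ]
turn tool [-0.34 -0.29  0.45]
```

View pics/w8.png

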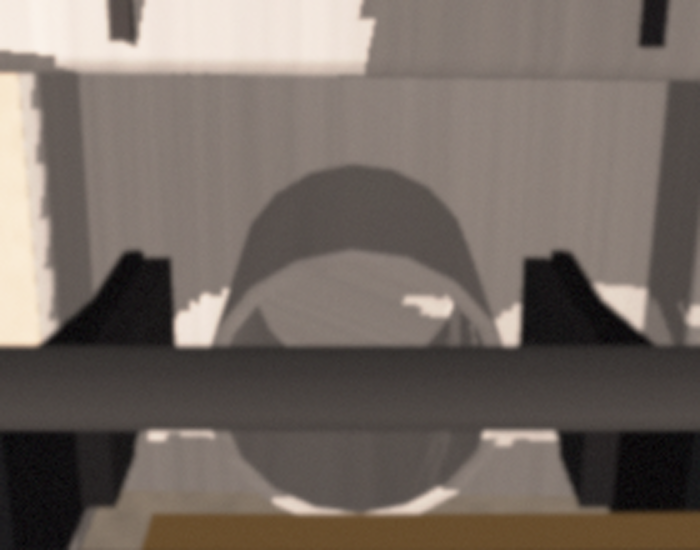

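The cup stands free in the tray with gaps on both sides. I'll recentre by 3 mm and lift straight up in small steps.

Request:
{"fn": "carry_out", "kwargs": {
  "commands": [
    [[0,0.003,-0.003],[0,0,0],0.072],
    [[0,0,-0.01],[0,0,0],0.072],
    [[0,0,-0.012],[0,0,0],0.072],
    [[0,0,-0.015],[0,0,0],0.072],
    [[0,0,0],[0,0,0],0.072]
  ]
}}

```text
time_s: 7.92
tcp_pos: [0.4854, -0.0734, 0.0698]
ee_rot: [[0.089, -0.996, 0.001], [-0.996, -0.089, -0.005], [0.006, -0.001, -1.0]]
wrist_force: [1.4, 0.2, 0.4]
gripper_width: 0.824
```

```bash
python3 - <<'E'
from h import *
pose(); plan(disp(-.152,0,.12),-85.3)
c=optics.capture("wrist"); crop(c["img"],120,100,520,400,1.8,"w9.png")
E
```

```text
t 7.92 p [ 0.4854 -0.0734  0.0698] R [[0.089, -0.996, 0.001], [-0.996, -0.089, -0.005], [0.006, -0.001, -1.0]] F [1.4 0.2 0.4] w 71.7 J [ 10.6  19.2 -29.8   0.5 -40.9  -5.8]
shift tool [ 0.0008 -0.0028 -0.0502]
turn tool [-0.06 -0.32  0.43]
```

View pics/w9.png

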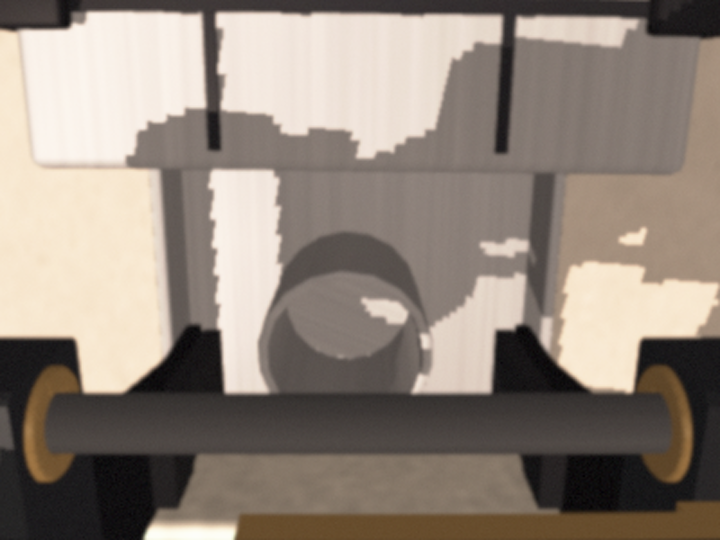

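Request:
{"fn": "carry_out", "kwargs": {
  "commands": [
    [[0,0,-0.02],[0,0,0],0.072],
    [[0,0,-0.03],[0,0,0],0.072],
    [[-0.02,0,-0.01],[0,0,0],0.03],
    [[-0.03,0,0],[0,0,0],0.0],
    [[-0.03,0,0],[0,0,0],0.0],
    [[-0.03,0,0],[0,0,0],0.0],
    [[0,0,0],[0,0,0],0.0],
    [[0,0,0],[0,0,0],0.0]
  ]
}}

```text
time_s: 8.63
tcp_pos: [0.4705, 0.0398, 0.1254]
ee_rot: [[0.083, -0.996, -0.01], [-0.997, -0.083, -0.005], [0.004, 0.01, -1.0]]
wrist_force: [-0.1, -0.9, -0.1]
gripper_width: 0.456
```

```bash
python3 - <<'E'
from h import *
pose(); plan(disp(-.26,0,.03),-85.3)
c=optics.capture("wrist"); cv2.imwrite("pics/w10.png",c["img"][:,:,::-1])
E
```

```text
t 8.63 p [0.4705 0.0398 0.1254] R [[0.083, -0.996, -0.01], [-0.997, -0.083, -0.005], [0.004, 0.01, -1.0]] F [-0.1 -0.9 -0.1] w 39.7 J [ 24.6  13.4 -27.9   0.  -49.3 -19.9]
shift tool [ 0.0062 -0.0093  0.0953]
turn tool [ 0.59 -0.21  0.06]
```

View pics/w10.png

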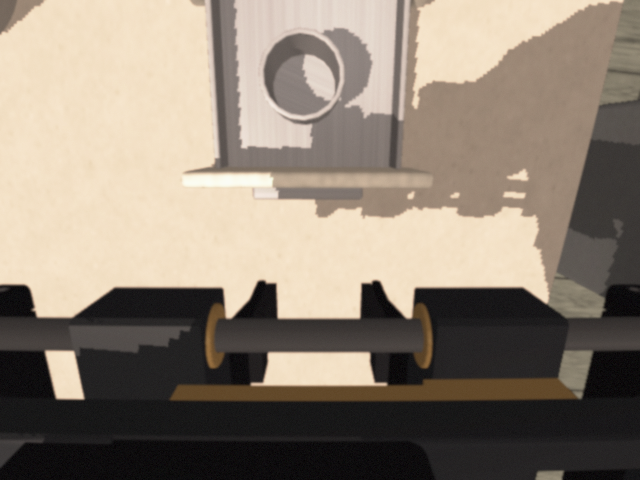

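Cup stands upright near the middle of the tray (303,75), and the panel edge is at row ~186. Descending in front of the panel.

Request:
{"fn": "carry_out", "kwargs": {
  "commands": [
    [[0,-0.008,0.01],[0.6,0,0],0.0],
    [[0,0,0.025],[0,0,0],0.0],
    [[0,0,0.025],[0,0,0],0.0],
    [[0,0,0.02],[0,0,0],0.0],
    [[0,0,0.01],[0,0,0],0.0],
    [[0,0,0],[0,0,0],0.0]
  ]
}}

```text
time_s: 9.18
tcp_pos: [0.479, 0.0352, 0.0308]
ee_rot: [[0.076, -0.997, 0.001], [-0.997, -0.076, -0.004], [0.004, -0.001, -1.0]]
wrist_force: [-0.4, -0.4, 0.9]
gripper_width: 0.021
```

```bash
python3 - <<'E'
from h import *
pose(); plan(disp(-.26,0,.03),-85.3)
c=optics.capture("wrist"); cv2.imwrite("pics/w11.png",c["img"][:,:,::-1])
E
```

```text
t 9.18 p [0.479  0.0352 0.0308] R [[0.076, -0.997, 0.001], [-0.997, -0.076, -0.004], [0.004, -0.001, -1.0]] F [-0.4 -0.4  0.9] w 1.8 J [ 23.8  22.1 -33.4   0.4 -34.6 -19.8]
shift tool [ 0.0013 -0.0003  0.0008]
turn tool [-0.06 -0.22 -0.34]
```

View pics/w11.png

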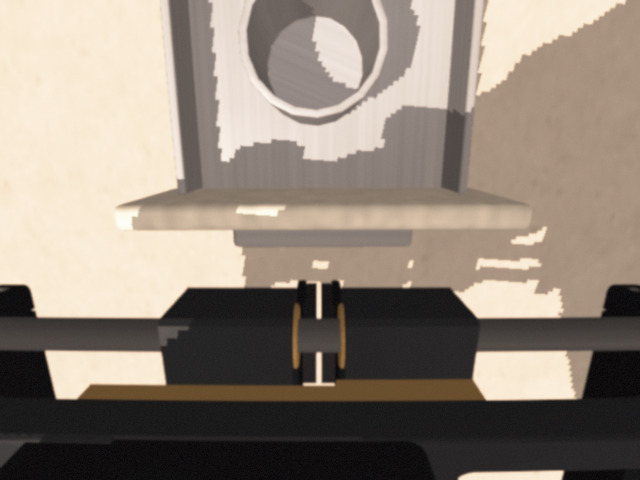

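Request:
{"fn": "carry_out", "kwargs": {
  "commands": [
    [[0.006,0,0],[0,0,0],0.0],
    [[0.006,0,0],[0,0,0],0.0],
    [[0.006,0,0],[0,0,0],0.0],
    [[0.006,0,0],[0,0,0],0.0],
    [[0.006,0,0],[0,0,0],0.0],
    [[0.007,0,0],[0,0,0],0.0],
    [[0.007,0,0],[0,0,0],0.0],
    [[0.007,0,0],[0,0,0],0.0],
    [[0.007,0,0],[0,0,0],0.0],
    [[0.007,0,0],[0,0,0],0.0]
  ]
}}

```text
time_s: 10.07
tcp_pos: [0.4868, -0.0357, 0.0352]
ee_rot: [[0.074, -0.997, 0.01], [-0.997, -0.074, 0.0], [0.001, -0.01, -1.0]]
wrist_force: [-0.3, 2.6, -1.1]
gripper_width: 0.001
```

```bash
python3 - <<'E'
from h import *
pose(); plan(disp(-.119,0,.03),-85.3)
c=optics.capture("wrist"); cv2.imwrite("pics/w12.png",c["img"][:,:,::-1])
E
```

```text
t 10.07 p [ 0.4868 -0.0357  0.0352] R [[0.074, -0.997, 0.01], [-0.997, -0.074, 0.0], [0.001, -0.01, -1.0]] F [-0.3  2.6 -1.1] w 0.1 J [ 15.   22.  -32.4   0.2 -35.1 -10.9]
shift tool [0.071  0.0013 0.0053]
turn tool [-0.55 -0.04 -0.43]
```

View pics/w12.png

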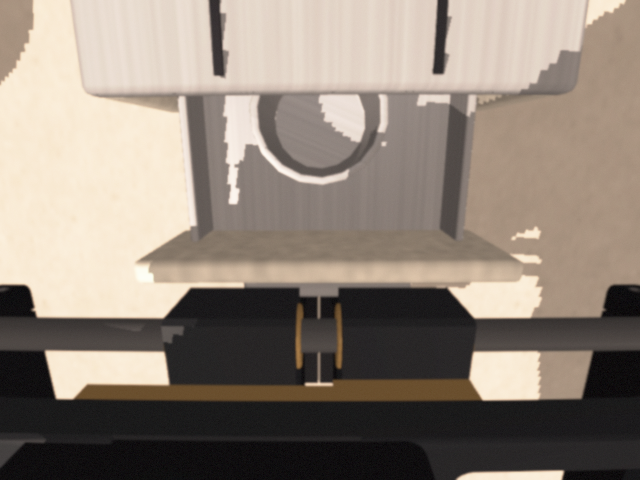

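The tray is moving and the cup is passing upright under the deck. Continuing the push.

Request:
{"fn": "carry_out", "kwargs": {
  "commands": [
    [[0.007,0,0.001],[-0.5,0,0],0.0],
    [[0.007,0,0.001],[0,0,0],0.0],
    [[0.007,0,0.001],[0,0,0],0.0],
    [[0.007,0,0.001],[0,0,0],0.0],
    [[0.007,0,0],[0,0,0],0.0],
    [[0.007,0,0],[0,0,0],0.0],
    [[0.007,0,0],[0,0,0],0.0],
    [[0.006,0,0],[0,0,0],0.0]
  ]
}}

```text
time_s: 10.78
tcp_pos: [0.4925, -0.0967, 0.0318]
ee_rot: [[0.075, -0.997, 0.002], [-0.997, -0.075, -0.001], [0.001, -0.002, -1.0]]
wrist_force: [-0.5, 2.9, 0.8]
gripper_width: 0.007
```

```bash
python3 - <<'E'
from h import *
pose(); plan(disp(-.119,0,.03),-85.3)
c=optics.capture("wrist"); cv2.imwrite("pics/w13.png",c["img"][:,:,::-1])
E
```

```text
t 10.78 p [ 0.4925 -0.0967  0.0318] R [[0.075, -0.997, 0.002], [-0.997, -0.075, -0.001], [0.001, -0.002, -1.0]] F [-0.5  2.9  0.8] w 0.6 J [  7.5  23.6 -30.3   0.1 -36.1  -3.3]
shift tool [0.0097 0.0024 0.0018]
turn tool [-0.11 -0.07 -0.39]
```

View pics/w13.png

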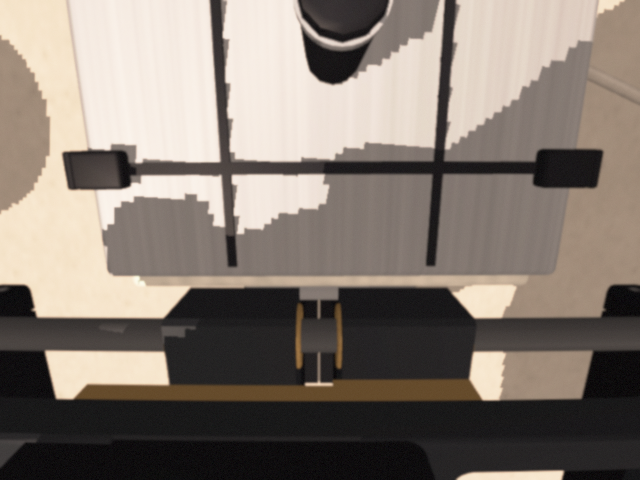

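Request:
{"fn": "carry_out", "kwargs": {
  "commands": [
    [[0.006,0,0],[0,0,0],0.0],
    [[0.006,0,0],[0,0,0],0.0],
    [[0.004,0,0],[0,0,0],0.0],
    [[0.004,0,0],[0,0,0],0.0]
  ]
}}

```text
time_s: 11.17
tcp_pos: [0.4932, -0.1055, 0.0319]
ee_rot: [[0.067, -0.998, 0.004], [-0.998, -0.067, 0.017], [-0.017, -0.005, -1.0]]
wrist_force: [-3.4, 24.3, 5.7]
gripper_width: 0.006
```

```bash
python3 - <<'E'
from h import *
pose(); plan(disp(-.119,0,.03),-85.3)
E
```

```text
t 11.17 p [ 0.4932 -0.1055  0.0319] R [[0.067, -0.998, 0.004], [-0.998, -0.067, 0.017], [-0.017, -0.005, -1.0]] F [-3.4 24.3  5.7] w 0.5 J [  5.8  23.8 -29.1  -1.6 -36.8  -0.6]
shift tool [0.0009 0.0024 0.0018]
turn tool [-0.28  0.97 -0.84]
```

The push meets the stop with 24 N at the expected place. Backing off, rising and opening the fingers for the knob.

Request:
{"fn": "carry_out", "kwargs": {
  "commands": [
    [[0,0,0],[0,0,0],0.0],
    [[-0.008,0,0],[0,1,-0.8],0.0],
    [[-0.012,0,0],[0,0,0],0.0],
    [[-0.01,0,-0.02],[0,0,0],0.0],
    [[0,0,-0.03],[0,0,0],0.05],
    [[0,0,-0.035],[0,0,0],0.05],
    [[0,0,-0.035],[0,0,0],0.05],
    [[0,0,-0.01],[0,0,0],0.05],
    [[0,0,0],[0,0,0],0.05],
    [[0,0,0],[0,0,0],0.05]
  ]
}}

```text
time_s: 12.0
tcp_pos: [0.4881, -0.0752, 0.1663]
ee_rot: [[0.086, -0.996, -0.003], [-0.996, -0.086, -0.003], [0.002, 0.003, -1.0]]
wrist_force: [-0.4, 0.0, -0.0]
gripper_width: 0.37
```

```bash
python3 - <<'E'
from h import *
pose(); plan(disp(-.035,0,.16),-85.3)
c=optics.capture("wrist"); cv2.imwrite("pics/w14.png",c["img"][:,:,::-1])
s=optics.capture("scene"); crop(s["img"],240,220,440,380,3.5,"s14.png")
print(proj(c,[disp(-.0352,0,.129),disp(-.0633,0,.076),disp(-.0633,.07,.076),disp(-.0633,-.07,.076)]))
E
```

```text
t 12.0 p [ 0.4881 -0.0752  0.1663] R [[0.086, -0.996, -0.003], [-0.996, -0.086, -0.003], [0.002, 0.003, -1.0]] F [-0.4  0.  -0. ] w 32.2 J [ 10.2  12.4 -22.3   0.1 -55.5  -5.3]
shift tool [0.1155 0.0003 0.0065]
turn tool [ 0.19 -0.14  0.24]
[[317.72795012  55.59019427]
 [317.40659145 121.10093069]
 [210.930878   120.83008203]
 [423.61383459 121.97901945]]
```

View pics/w14.png

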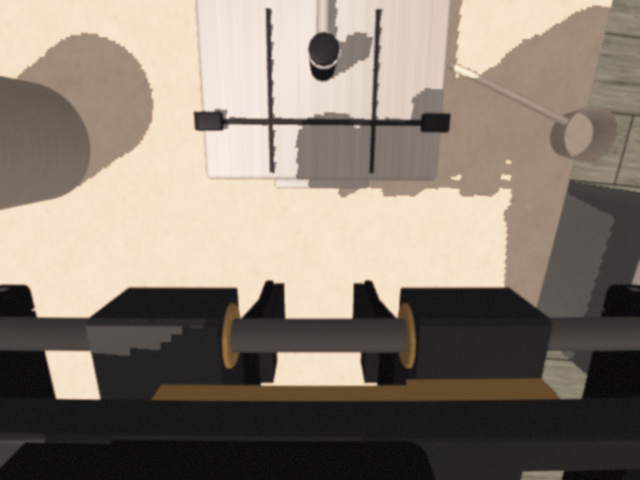

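View pics/s14.png

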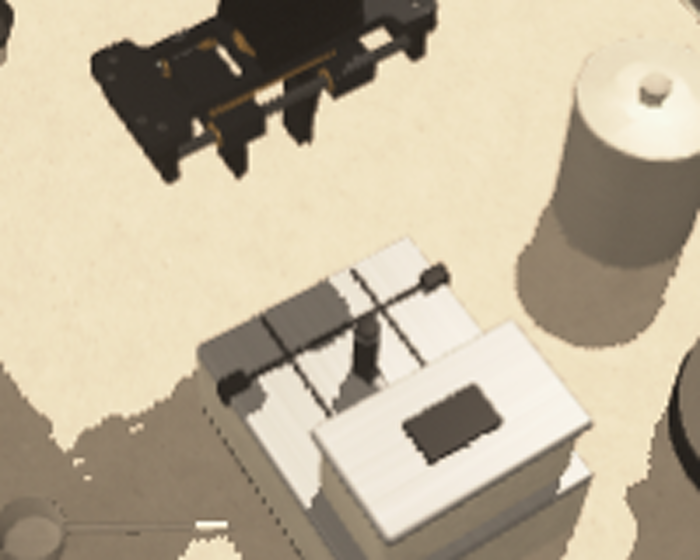

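The tray is flush with the housing. I'll measure the knob and the mark in an enlarged crop.

```bash
python3 - <<'E'
from h import *
c=optics.capture("wrist"); crop(c["img"],190,0,460,200,2.9,"w15.png")
crop(c["img"],290,20,360,100,7,"w15b.png")
for u,v,z in [(323,47,.129),(323,121.5,.076)]:
    w=ray(c,u,v,z)[:2]-DO; print(w@DX,w@DY)
E
```

```text
-0.03158828743550195 -0.0035052328115520895
-0.06362903186668706 -0.004735188112220949
```

View pics/w15.png

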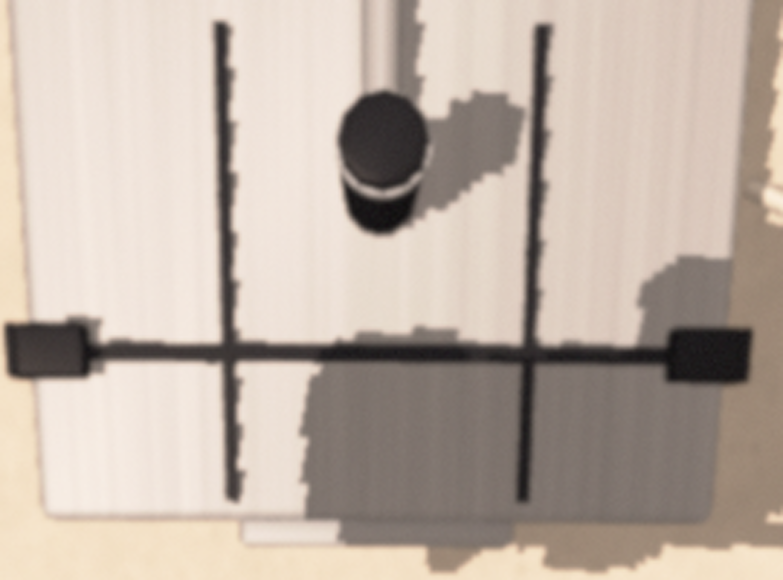

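View pics/w15b.png

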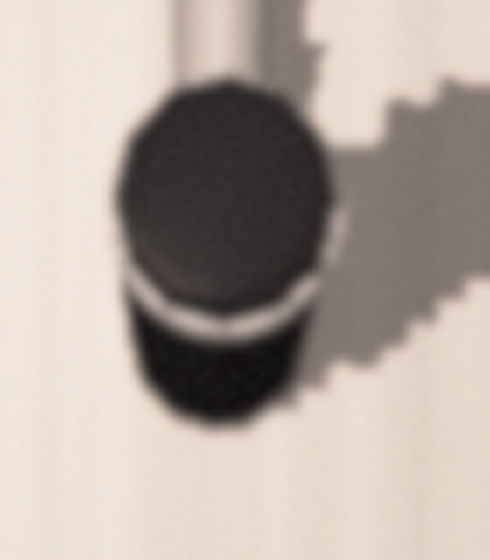

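```bash
python3 - <<'E'
from h import *
c=optics.capture("wrist"); w=ray(c,322,80.5,.077)[:2]-DO; print(w@DX+.008,w@DY)
pose(); plan(disp(-.032,-.0035,.155),-85.3)
E
```

```text
-0.030955873421793727 -0.004306699038450901
t 12.2 p [ 0.487  -0.0751  0.1642] R [[0.086, -0.996, -0.008], [-0.996, -0.086, -0.003], [0.003, 0.008, -1.0]] F [ 0.1 -0.2 -0.1] w 46.6 J [ 10.2  12.5 -22.4   0.1 -55.5  -5.4]
shift tool [0.1186 0.0026 0.0096]
turn tool [ 0.47 -0.15  0.22]
```

Request:
{"fn": "carry_out", "kwargs": {
  "commands": [
    [[0.025,0,0],[0.4,0,0],0.05],
    [[0.03,0,-0.001],[0,0,0],0.05],
    [[0.03,0,-0.001],[0,0,0],0.05],
    [[0.025,0.002,-0.001],[0,0,0],0.05],
    [[0.005,0,0],[0,0,0],0.05],
    [[0,0,0],[0,0,0],0.05]
  ]
}}

```text
time_s: 12.7
tcp_pos: [0.4918, -0.1934, 0.1587]
ee_rot: [[0.09, -0.996, -0.018], [-0.996, -0.09, -0.002], [0.0, 0.018, -1.0]]
wrist_force: [0.1, -0.1, 0.2]
gripper_width: 0.576
```

```bash
python3 - <<'E'
from h import *
pose(); plan(disp(-.032,-.0035,.10),-85.3)
c=optics.capture("wrist"); cv2.imwrite("pics/w16.png",c["img"][:,:,::-1])
E
```

```text
t 12.7 p [ 0.4918 -0.1934  0.1587] R [[0.09, -0.996, -0.018], [-0.996, -0.09, -0.002], [0.0, 0.018, -1.0]] F [ 0.1 -0.1  0.2] w 50.1 J [ -3.8  16.5 -17.8   0.2 -56.7   8.8]
shift tool [ 0.0004 -0.0038  0.0586]
turn tool [ 1.04 -0.01  0.45]
```

View pics/w16.png

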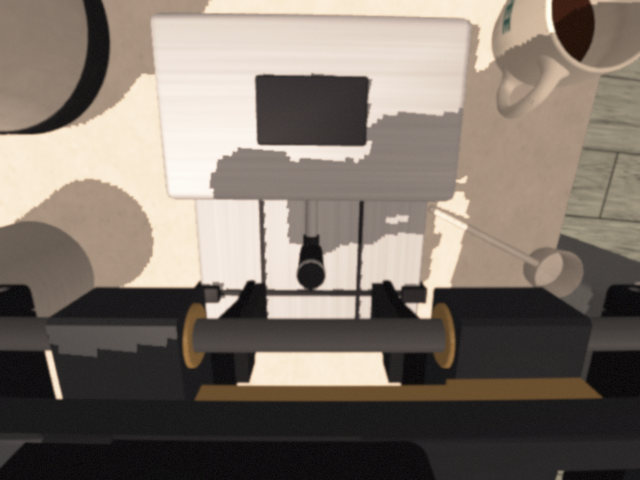

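```bash
python3 - <<'E'
from h import *
c=optics.capture("wrist"); crop(c["img"],270,190,350,310,5,"w16b.png")
w=ray(c,311,273,.129)[:2]-DO; print(w@DX,w@DY); s=r.sense()
print(proj(c,[s["tcp_pos"]+s["ee_rot"][:,2]*.03]))
w=ray(c,311,292,.076)[:2]-DO; print("mark",w@DX,w@DY)
plan(disp(-.032,-.0035,.10),-85.3)
E
```

```text
-0.029612438331851246 -0.0034279272111968112
[[316.98227755 279.79171878]]
mark -0.0632524056568419 -0.003524124180671058
shift tool [ 0.0017 -0.0038  0.0588]
turn tool [1.04 0.   0.55]
```

View pics/w16b.png

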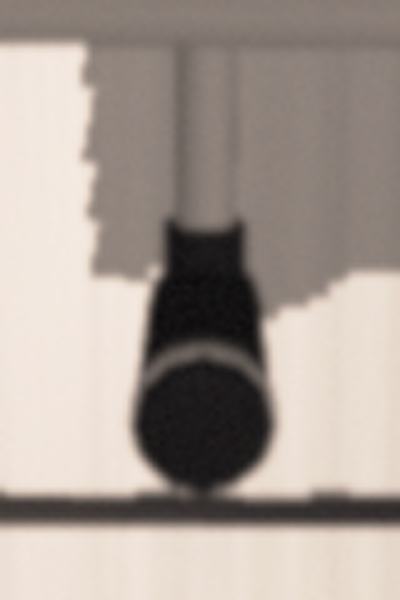

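Request:
{"fn": "carry_out", "kwargs": {
  "commands": [
    [[0.003,-0.004,0.01],[1,0,0.4],0.05],
    [[0,0,0.015],[0,0,0],0.05],
    [[0,0,0.015],[0,0,0],0.05],
    [[0,0,0.01],[0,0,0],0.05],
    [[0,0,0],[0,0,0],0.05]
  ]
}}

```text
time_s: 13.22
tcp_pos: [0.4961, -0.1895, 0.1067]
ee_rot: [[0.091, -0.996, 0.0], [-0.996, -0.091, 0.001], [-0.001, -0.0, -1.0]]
wrist_force: [0.7, 0.3, 0.2]
gripper_width: 0.574
```

```bash
python3 - <<'E'
from h import *
pose(); plan(disp(-.0305,-.0035,.10),-85.3)
c=optics.capture("wrist"); crop(c["img"],180,180,460,400,2.5,"w17.png")
E
```

```text
t 13.22 p [ 0.4961 -0.1895  0.1067] R [[0.091, -0.996, 0.0], [-0.996, -0.091, 0.001], [-0.001, -0.0, -1.0]] F [0.7 0.3 0.2] w 49.9 J [ -3.4  19.7 -21.7  -0.  -48.5   8.7]
shift tool [0.0054 0.002  0.0067]
turn tool [-0.02  0.03  0.52]
```

View pics/w17.png

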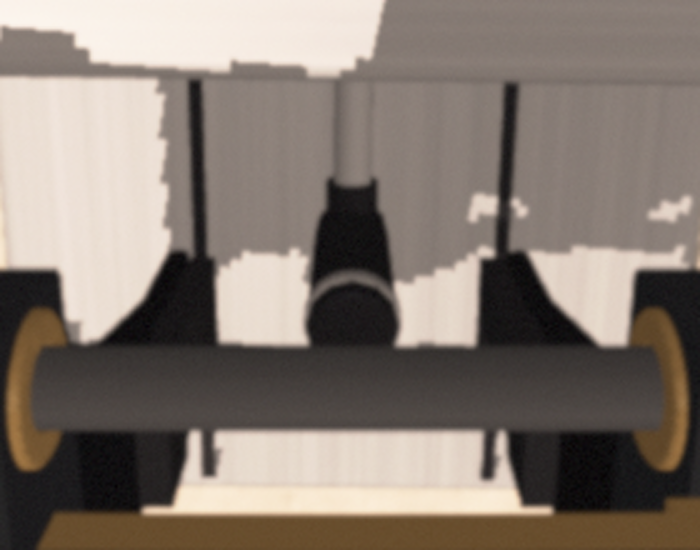

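Request:
{"fn": "carry_out", "kwargs": {
  "commands": [
    [[0.005,0.002,0.004],[0,0,0.4],0.05],
    [[0.001,0,0.002],[0,0,0],0.05],
    [[0,0,0],[0,0,0],0.0],
    [[0,0,0],[0,0,0],0.0],
    [[0,0,0],[0,0,0],0.0],
    [[0,0,0],[0,0,0],0.0],
    [[0,0,0],[0,0,0],0.0]
  ]
}}

```text
time_s: 13.85
tcp_pos: [0.4973, -0.1949, 0.1044]
ee_rot: [[0.087, -0.996, 0.007], [-0.996, -0.087, -0.001], [0.002, -0.007, -1.0]]
wrist_force: [0.2, 0.3, -0.3]
gripper_width: 0.282
```

```bash
python3 - <<'E'
from h import *
pose(); plan(disp(-.0305,-.0035,.10),-85.3)
c=optics.capture("wrist"); crop(c["img"],180,180,460,400,2.5,"w18.png")
E
```

```text
t 13.85 p [ 0.4973 -0.1949  0.1044] R [[0.087, -0.996, 0.007], [-0.996, -0.087, -0.001], [0.002, -0.007, -1.0]] F [ 0.2  0.3 -0.3] w 24.5 J [ -4.   19.9 -21.8   0.  -47.8   9. ]
shift tool [-0.0001  0.0028  0.0043]
turn tool [-0.41 -0.09  0.31]
```

View pics/w18.png

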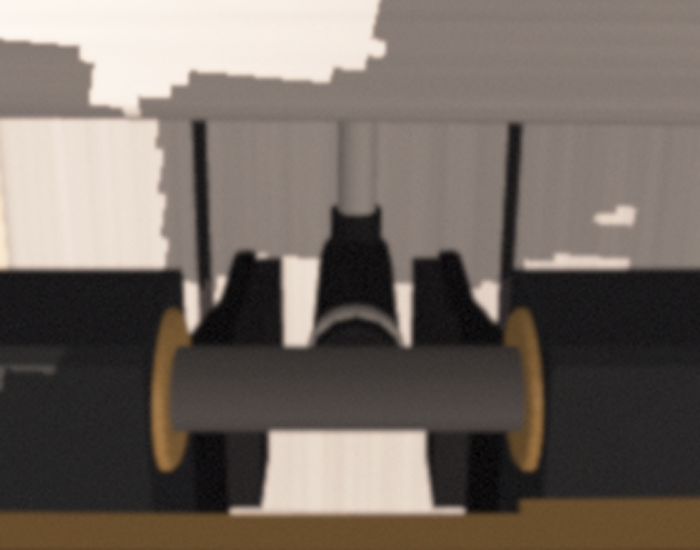

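Still closing (24 mm). Correcting 2 mm sideways while the fingers shut.

Request:
{"fn": "carry_out", "kwargs": {
  "commands": [
    [[0,0.003,0.001],[-0.3,0,0],0.0],
    [[0,0,0],[0,0,0],0.0],
    [[0,0,0],[0,0,0],0.0],
    [[0,0,0],[0,0,0],0.0],
    [[0,0,0],[0,0,0],0.0]
  ]
}}

```text
time_s: 14.32
tcp_pos: [0.4959, -0.1952, 0.104]
ee_rot: [[0.087, -0.996, 0.006], [-0.996, -0.087, -0.002], [0.002, -0.006, -1.0]]
wrist_force: [1.0, 0.4, -0.7]
gripper_width: 0.172
```

```bash
python3 - <<'E'
from h import *
s=pose(); w=s["tcp_pos"][:2]-DO; print(w@DX,w@DY)
c=optics.capture("wrist"); crop(c["img"],180,180,460,400,2.5,"w19.png")
E
```

```text
t 14.32 p [ 0.4959 -0.1952  0.104 ] R [[0.087, -0.996, 0.006], [-0.996, -0.087, -0.002], [0.002, -0.006, -1.0]] F [ 1.   0.4 -0.7] w 14.9 J [ -4.   19.9 -22.    0.1 -47.8   8.9]
-0.030295747885166546 -0.0022830190409441837
```

View pics/w19.png

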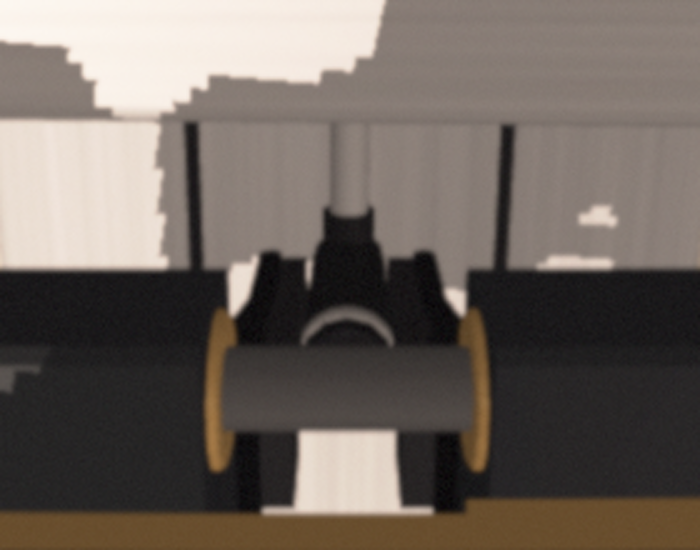

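The knob is gripped (15 mm opening). Pulling it out slowly.

Request:
{"fn": "carry_out", "kwargs": {
  "commands": [
    [[-0.004,0,0],[0,0,0],0.0],
    [[-0.005,0,0],[0,0,0],0.0],
    [[-0.005,0,0],[0,0,0],0.0],
    [[-0.005,0,0],[0,0,0],0.0],
    [[-0.005,0,0],[0,0,0],0.0],
    [[-0.003,0,0],[0,0,0],0.0]
  ]
}}

```text
time_s: 14.87
tcp_pos: [0.4938, -0.1689, 0.1041]
ee_rot: [[0.087, -0.996, 0.007], [-0.996, -0.087, -0.006], [0.007, -0.006, -1.0]]
wrist_force: [1.7, -5.5, -2.5]
gripper_width: 0.176
```

```bash
cat > look.py <<'E'
import sys
from h import *
n=sys.argv[1]
s=pose(); w=s["tcp_pos"][:2]-DO; print(w@DX,w@DY)
c=optics.capture("wrist"); crop(c["img"],180,180,460,400,2.5,f"w{n}.png")
c=optics.capture("scene"); crop(c["img"],270,260,400,370,6,f"s{n}.png")
c=optics.capture("top"); crop(c["img"],325,215,465,305,5.5,f"t{n}.png")
s=pose()
E
python3 look.py 20
```

```text
t 14.87 p [ 0.4938 -0.1689  0.1041] R [[0.087, -0.996, 0.007], [-0.996, -0.087, -0.006], [0.007, -0.006, -1.0]] F [ 1.7 -5.5 -2.5] w 15.3 J [ -0.8  18.9 -23.7   0.5 -47.    5.5]
-0.05667185721536044 -0.0021972519663714276
t 15.02 p [ 0.4938 -0.1691  0.104 ] R [[0.088, -0.996, 0.006], [-0.996, -0.088, -0.006], [0.006, -0.006, -1.0]] F [ 1.7 -5.  -3.1] w 15.4 J [ -0.9  18.9 -23.7   0.5 -47.    5.6]
```

View pics/w20.png

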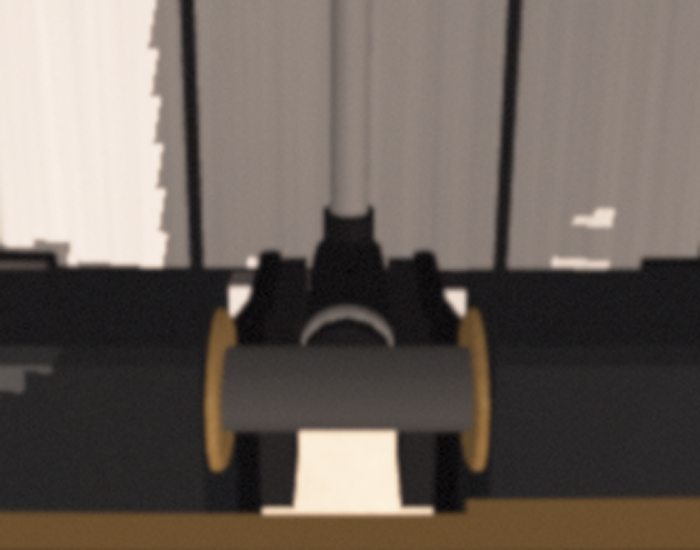

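View pics/s20.png

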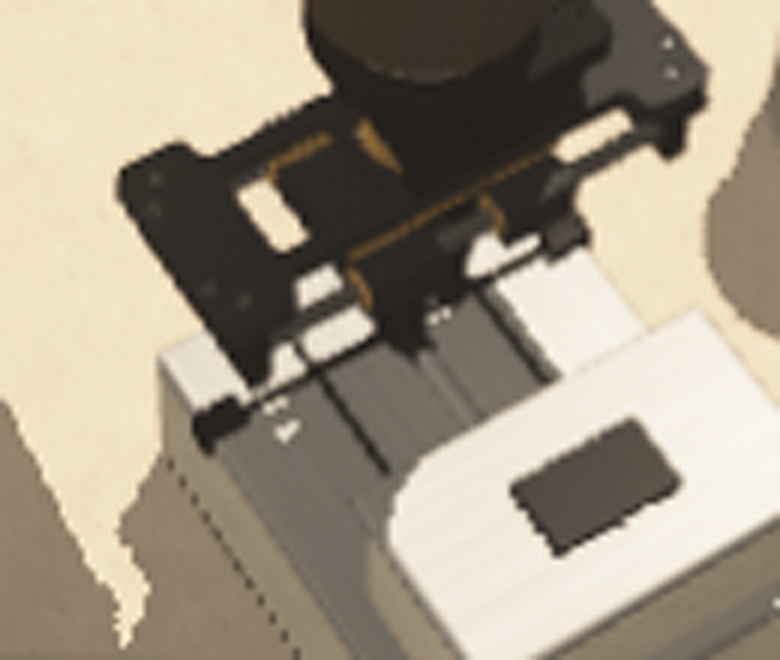

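No slip: the knob sits at the same place in the wrist view. The wrist views put the mark about 32.6 mm from home and the pull is 26.4 mm so far, so about 6 mm remain.

Request:
{"fn": "carry_out", "kwargs": {
  "commands": [
    [[-0.004,0,0],[0,0,0],0.0],
    [[-0.002,0,0],[0,0,0],0.0],
    [[-0.001,0,0],[0,0,0],0.0],
    [[0,0,0],[0,0,0],0.0]
  ]
}}

```text
time_s: 15.35
tcp_pos: [0.4933, -0.1628, 0.104]
ee_rot: [[0.088, -0.996, 0.007], [-0.996, -0.089, -0.008], [0.009, -0.006, -1.0]]
wrist_force: [1.5, -5.6, -2.6]
gripper_width: 0.174
```

```bash
python3 look.py 21; python3 - <<'E'
from h import *
s=r.sense(); w=s["tcp_pos"][:2]-DO; print(w@DX,w@DY)
E
```

```text
t 15.35 p [ 0.4933 -0.1628  0.104 ] R [[0.088, -0.996, 0.007], [-0.996, -0.089, -0.008], [0.009, -0.006, -1.0]] F [ 1.5 -5.6 -2.6] w 15.1 J [ -0.1  18.7 -24.1   0.6 -46.8   4.7]
-0.06282345873362283 -0.002215145247140219
t 15.5 p [ 0.4933 -0.1629  0.1041] R [[0.088, -0.996, 0.007], [-0.996, -0.088, -0.008], [0.009, -0.006, -1.0]] F [ 1.6 -6.1 -2.1] w 15.2 J [ -0.1  18.7 -24.1   0.6 -46.8   4.7]
-0.06267770545114107 -0.0022071314192752723
```

View pics/w21.png

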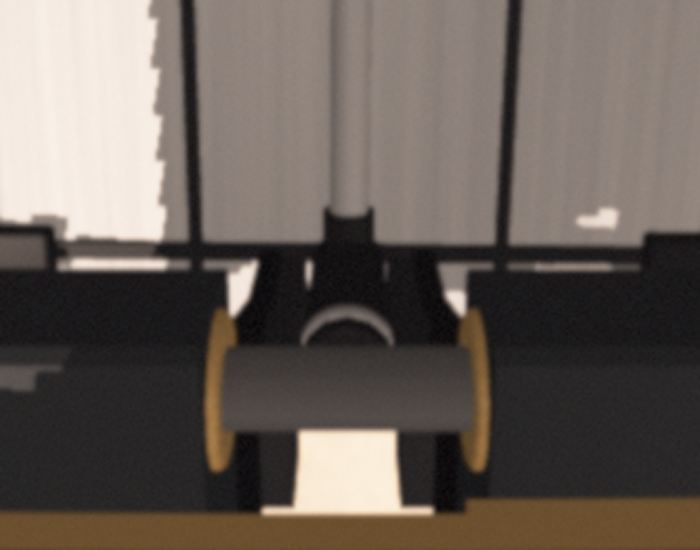

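View pics/s21.png

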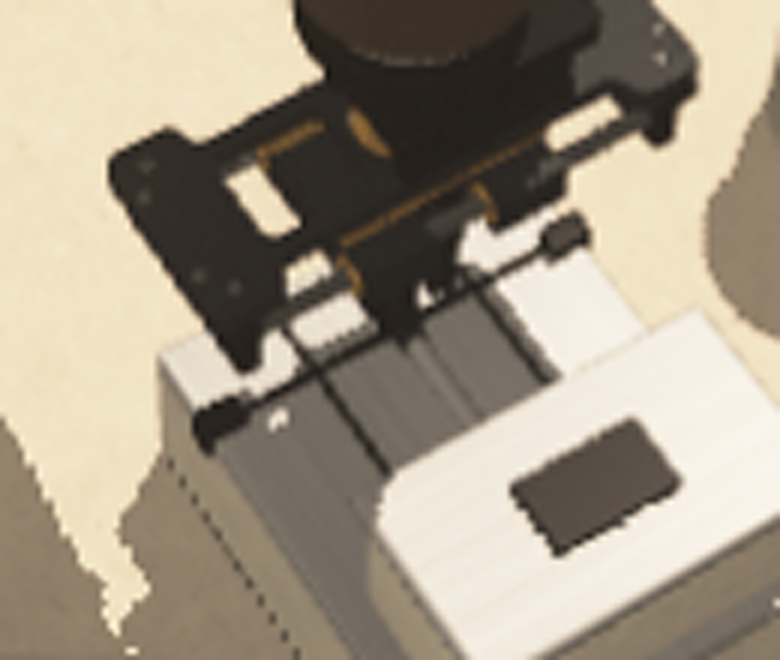

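View pics/t21.png

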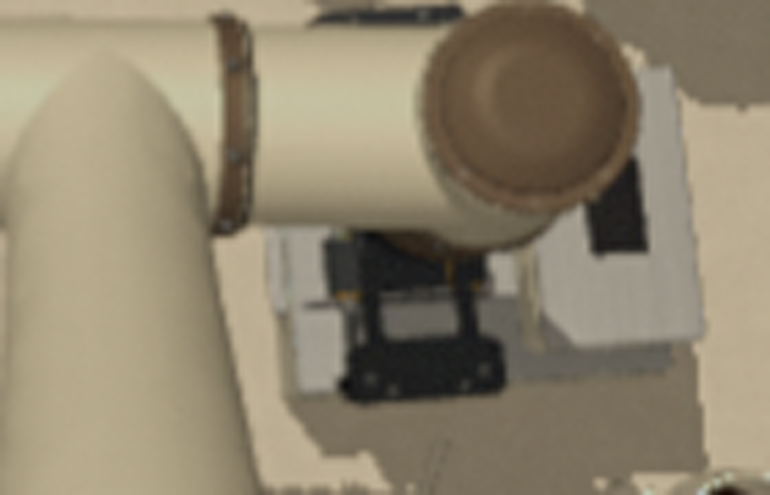

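```bash
python3 - <<'E'
from h import *
c=optics.capture("wrist"); f=lambda x,y:((x+.5)/2.5-.5+180,(y+.5)/2.5-.5+180)
for p in [(140,250),(280,252),(580,255)]:
    w=ray(c,*f(*p),.076)[:2]-DO; print("mark",w@DX,w@DY)
s=r.sense()
for z in (.119,.129,.077):
    p=s["tcp_pos"]-s["ee_rot"][:,2]*(z-s["tcp_pos"][2]); w=p[:2]-DO; print(z,w@DX,((proj(c,[p])-180)*2.5).round(0))
print(((proj(c,[disp(-.0627+.008,-.0035,.129),disp(-.0627+.008,-.0035,.077),disp(-.0627+.008,-.0035,.087)])-180)*2.5).round(0))
a=c["img"];crop(a,280,240,360,320,8,"w22.png")
E
```

```text
mark -0.06294555000785053 0.04334264431210706
mark -0.06309256241586199 0.012202433173565154
mark -0.06319890884436177 -0.05439805742121079
0.119 -0.06278819266335611 [[343. 336.]]
0.129 -0.06287508811485756 [[343. 363.]]
0.077 -0.06242323176705005 [[343. 251.]]
[[350. 318.]
 [350. 217.]
 [350. 233.]]
```

View pics/w22.png

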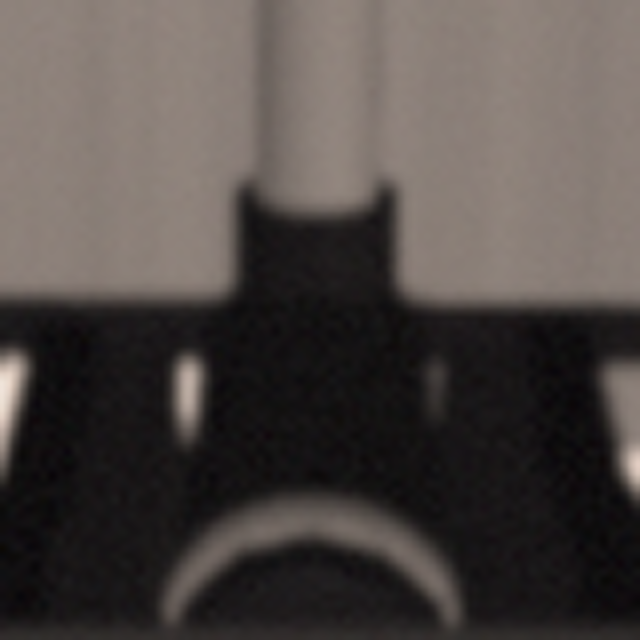

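Mark at −63.0 mm, knob axis at about −62.5 mm in dispenser x, so they agree to within 1 mm. I'll let more than 0.5 s pass by taking pictures, check that it stays still, and look over the whole scene.

```bash
python3 - <<'E'
from h import *
for i in range(14):
    c=optics.capture("scene")
    if i%4==0: s=r.sense(); w=s["tcp_pos"][:2]-DO; print(round(s["time_s"],2),(w@DX).round(5),s["wrist_force"].round(1),round(s["gripper_width"]*87,1))
cv2.imwrite("pics/s23.png",c["img"][:,:,::-1])
E
```

```text
15.6 -0.06268 [ 2.  -6.1 -1.4] 15.1
15.8 -0.06263 [ 1.8 -5.1 -2.3] 15.6
16.0 -0.06263 [ 1.6 -6.3 -2.6] 15.3
16.2 -0.06263 [ 2.  -5.9 -1.1] 15.3
```

View pics/s23.png

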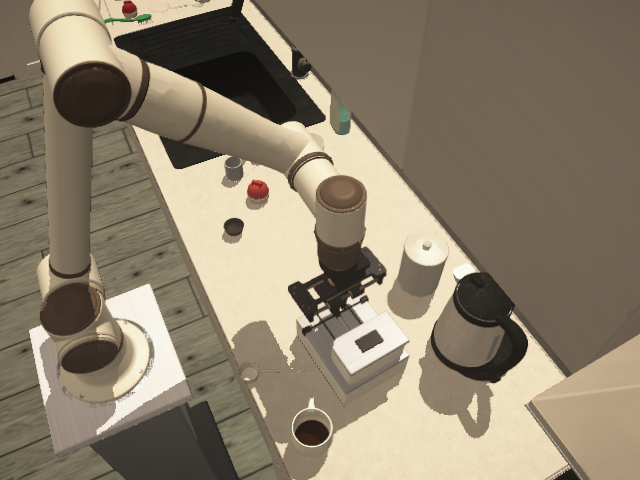

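The hold is steady to within 0.1 mm, the tray is shut, and the other things are where they were: bowl (233,227), timer (258,190), mug (312,428), scoop (250,372). Handing in.

```bash
python3 -c "
from h import *
print(workorder.finish_job()); s=pose(); w=s['tcp_pos'][:2]-DO; print(w@DX)"
```

```text
the job is handed in; nothing more can be done
None
the job is handed in; nothing more can be done
```

I handed the job in with the cup in the shut tray and the knob held at the mark. No verdict was reported.

- **Cup:** I took the steel cup nearest the base, stood it upright in the open tray and let go. The wrist picture afterwards showed it upright near the middle of the tray.
- **Tray:** I pushed it until it met its stop, with 24 N at the expected position. Pictures afterwards show it flush with the housing. The cup passed under the deck upright, but it was out of sight once the tray was shut, so I could not check it there.
- **Knob:** I gripped it and pulled it out about 32.4 mm. My last check put its axis within about 1 mm of the middle of the mark strip. It held still to within 0.1 mm for over 0.8 s against a spring pull of about 6 N.
- **Disagreements:** The first two-camera measurement put the mark 28 mm from the knob's home, but the closer wrist views gave 32–33 mm, and I used those. The arm also drifted by up to 18 mm on some moves, which I corrected before each grasp and placing.
- **Other things:** The bowl, timer, mug, scoop and canister were where they started in the last scene picture. The jars and most of the glass were hidden behind the arm there.

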